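# Pack the service case: collapse the pole, load under the cantilever tray

### The arm

A 6-joint arm with a two-finger parallel gripper is mounted at the origin on a cart in front of the work surface, level with it; the furniture and walls round the work are solid. World frame = base frame: x ahead of the robot, y to its left, z up, the work surface at z = 0. Lengths are in m, angles in rad, forces in N, time in s.
With the tool pointing down it reaches from about 0.2 to 0.875 m from the base axis. Payload 3.4 kg.
Tool frame: the origin (TCP) lies on the mounting face of the last link; the fingertips stand 199 mm ahead of it and the grasp point (between the pads) lies bot.grasp_offset ahead of it (bot.grasp_offset is the distance from the TCP to the grasp point, in m); z points along the fingers, y is the line along which they close (so a half turn about z gives the same grasp; the last joint's range is limited). The gripper opens to 94 mm and grips with 3 to 60 N. Pads are 16 mm wide; open, the fingers measure 119 mm over their backs; the gripper's body (75 mm by 177 mm) begins 78 mm behind the grasp point.
Start: joints at [-1.243, 0.276, 1.505, -0, 1.361, -0.121], TCP at [0.249, -0.518, 0.405] pointing down, gripper open.
Joint ranges: [-2.89, 2.89], [-0.75, 2.08], [0.22, 2.7], [-1.18, 4.32], [0.11, 2.71], [-2.7, 2.7]. Speed limits (rad/s): [2.57, 2.57, 3.14, 3.14, 3.14, 3.14].

### API

Orientations are given as [roll, pitch, yaw] about the fixed x, y, z axes, in that order (R = Rz(yaw) Ry(pitch) Rx(roll)).
In Python, from rig import bot gives the robot as it stands.
- The arm moves only by the tool send_rows, never from a script. Its arguments are lists of equal length, an entry for each row: "slide": the shift along the tool's x, y, z in mm, a list of three; "twist": the turn, a rotation vector about the tool's x, y, z in rad, a list of three. In form: {"slide": [[tx, ty, tz], ...], "twist": [[rx, ry, rz], ...]}. A call has 1 to 20 rows; each row is the pose to reach, as a shift and turn from the pose commanded when the call began, along the tool's axes at that moment; what a row does not reach only later rows make up. A row lasts 1/12 s, in which the tool goes at most 41.7 mm and 7.16 degrees, less where a joint would pass 70% of its speed; a pose out of reach is approached as far as the arm can. A call with a gripper value outside its range is refused whole. "grip" is the opening, from -1 (shut) to 1 (fully open), so that 0 is half open, set as the call begins (left out, the last holds). The fingers move at their own pace and stop on an object; "grip_force" is the grip in N (left out, the last holds). Time passes only in rows, so rows that repeat a pose let the fingers close. It gives the time, the measured TCP pose, the force, the opening and the grip force at its end, in the units of the state.
- bot.sense(): the state, without advancing time (a new reading comes with each control period).
- bot.read_camera(name): name is "scene" or "side" or "wrist"; returns the picture (480x640x3 uint8, blue, green, red); there is no depth.
- bot.camera_params(name): a dict with "fov_y" (degrees; the focal length in pixels is half the picture's height over the tangent of half this angle, whatever the lens; pixels are square), "cx", "cy" (the principal point, pixels), "view" (4x4, takes a point from world to camera coordinates). Camera axes: x right, y up, looking along -z (the intrinsics and any distortion apply to the point x, -y, -z); pixel columns grow to the right and rows downward; lengths in m; the calibration is good to about 2 mm. The wrist camera is an equidistant fisheye: a pixel r from the principal point sees the ray r / f radians off the axis. A picture is of the moment at which its call begins: read the wrist's pose just before it. camera_params takes no time and is no camera call; for the wrist camera it gives the pose at the moment of the call.
- bot.sign_off(): hands the job in; it is judged then, once.
Trained networks look in the newest picture that a camera, given by its name, has taken for a name from the list of things; names that differ only in an ending like _2 or _b are one class to them, and where a whole thing is asked for, a point or a joint stands for the part that bears it (a point fixed in the world has none). Each returns a list of dicts, best first, with "confidence" (0 to 1); they miss things now and then, are a little off and sometimes report something else, mostly with a low value. They report only what shows in the picture. A call takes as long as a camera call.
- bot.spot_in(camera, name): "xyz" ([x, y, z] in m, in world coordinates, good to about 4 mm: the middle of the surface that is visible of it).
- bot.silhouettes(camera, name): "pixels" (480x640 bool, what is visible of it).
- bot.spot_point(camera, name): "xyz" ([x, y, z] in m, in world coordinates, good to about 4 mm: a listed point, or the origin of a listed thing).
The state is a dict: "t": time; "q": joint angles; "joint_velocities": joint speeds; "tau": joint torques, N m; "tool_pos": TCP position; "tool_rot": TCP orientation; "contact_force": force on the tool from outside, world axes, zero at the start; "wrist_torque": the same for the moment, N m; "opening": finger opening in m; "grip_force": force on a finger pad.
Only numpy, scipy, OpenCV 4.12 (cv2) and the standard library are available. Lean on these libraries where they do the work, as an engineer would, in place of code of your own. Each camera call takes 0.05 s, during which the arm holds its last target. There are 200 camera calls.

### The job

Pack the service case. The telescopic pole on its rest is too long for it, so first press the pole's side button and slide the tube in to its next hole, until the button springs out again; then lift the case's top tray up and right back, lay the pole and every one of the hand tools lying on the bench in front of the case and to the right of it (screwdrivers, pliers) in the compartment underneath, and lower the tray until it is fully closed. Leave the screw jar behind them where it is.

Things in the scene. Friction and masses are not known exactly. Their poses are not given: they have to be found in the camera images.
- case: grey steel case fixed to the bench: open compartment 158 x 218 x 60 mm outside (own x, y, z), 4 mm walls and floor (inside 150 x 210, rim at z = 60). Origin: centre of its underside; own y along its length, own -x is its front. A tray of the same outline, 30 mm deep, lies on its rim when closed (tray's own rim at z = 91)
- lift (a joint): angle q of the tray's arms (rad): 0 = closed, 2.18 = up and back on its stop, where it stays. The tray keeps level and moves on an arc; in the case's frame its shift in mm is x: 105*(cos 15deg - cos(15deg+q)), z: 105*(sin(15deg+q) - sin 15deg), so 182 back and 40 up at the stop. Past 1.31 it falls open by itself, below that it sinks shut, damped. Lifting takes about 5 N
- tray_handle (a point): middle of the tray's handle: a level round steel bar 10 mm thick, 90 mm long along the case's y, 60 mm ahead (own -x) of the tray's middle; closed it stands at z = 121, 30 mm above the tray's rim. Pinch it across the case's x
- pole_mid (a point): middle of the pole's outer tube: square aluminium, 24 x 24 mm, 130 long along own y, at rest own z up and 42 mm above the bench. Own +y leads to the sliding tube (18 mm square) with a head at its end. Grip across own x; 76 mm are free between the saddles. 0.2 kg. Collapsed, the head's far end is 116 mm from here, the closed end 65 mm on the other side (226 mm long in all extended, 181 collapsed)
- pole_head (a point): centre of the black head at the end of the sliding tube: 30 x 34 x 26 mm (own x, y, z; the same axes as the pole), 144 mm from the pole's middle along own y when extended. A round button 18 mm across stands out 7 mm from the middle of its +x side
- pole_inner (a joint): how far the sliding tube is pushed in along the pole's -y (m): 0 = extended, in the first hole (start); 0.045 = in the next hole; 0.060 = pushed right in, too far. Locked at 0 and 0.045 (1.5 mm play) while the button is out, else slides with 1 to 3 N
- pole_button (a joint): travel of the button into the head (m): 0 = out, pin in a hole; 0.006 = fully pressed (8 N; 3 N at first touch). The tube is free from about 0.0045. Squeezing the head across own x presses it. Let go between two holes it stays sunk at about 0.004 until the pin meets a hole and springs out
- rest: rest for the pole, fixed to the bench: base plate 80 x 170 mm, 8 thick; two saddles 14 mm wide at own y = -45 and +45 mm, cheeks up to z = 42, seats at z = 30; behind the pole's closed end (own y = -67) an upright plate 60 wide, 64 high that takes the push. Origin: centre of the underside, own y as the pole's at the start
- screwdriver_red_c (a point): screwdriver lying flat, 170 mm long: handle 22 wide and 20 high, 85 mm long, with a thin 4 mm blade. Origin: grip point on the handle, half-way up (10 mm above its underside), 55 mm from the handle's end. Own y axis runs along it from blade to handle. 0.07 kg
- screwdriver_yellow_c (a point): smaller screwdriver lying flat, 132 mm long: handle 18 wide and 16 high, 72 mm long, thin blade. Origin: grip point on the handle, 8 mm above its underside, 46 mm from the handle's end. Own y runs along it from blade to handle. 0.045 kg
- pliers_c (a point): small pliers lying flat, 151 mm long, 46 wide over the handles, 11 high. Origin: centre, 5.5 mm above the underside, near the joint of the pliers. Own y runs from jaws to handles. Grasp across own x (46 mm or less). 0.13 kg
- screw_jar: jar of screws with a tin lid, standing, 45 mm wide, 60 high; a bystander, origin at its underside

How it is judged:
By the outcome, as a careful person would: the job done as asked, in the order asked, and still so for the second after the job is handed in, with the robot touching nothing.
Of screwdriver_red, screwdriver_yellow, pliers only 1 to 3 are there at a start; the rules pass over those that are not, and their reading is None.
At some moment in a run one of pliers may be knocked a few centimetres aside while the robot is not near it.
Once in a run the grip may slacken for a moment while it holds something.
It also fails if it takes over 210 s, if anything falls off the work surface, if the arm or the gripper's body presses on something with over 40 N, if the wrist force passes 120 N, or if a joint passes its speed limit or range.

## Working session

There is one attempt and no reset: what is moved stays moved. The work goes in short steps, Python scripts to look and compute and a tool call to move; the robot and the scene stay as the last step left them, time stands still between calls to the robot, and variables do not carry over. Pictures are saved under pics/ and viewed, at most 16 in all, crops included, and the job is handed in when it is done.

Besides the shell and the picture viewer there is one more tool, called after "Call:" as name(argument=value, ...), one argument or row to a line, values as JSON. send_rows: Moves the arm, as the interface text tells. Its arguments: {"type":"object","properties":{"slide":{"type":"array"},"twist":{"type":"array"},"grip":{"type":"number"},"grip_force":{"type":"number"}},"required":["slide","twist"]}

```bash
ls; mkdir -p pics
cat > h.py <<'E'
from rig import bot
import numpy as np, cv2
from scipy.spatial.transform import Rotation as R
def spots(cam,names,f='spot_point'):
    for n in names:
        try: r=getattr(bot,f)(cam,n)
        except Exception as e: print(n,e); continue
        print(cam,n,[(np.round(d['xyz'],4).tolist(),round(d['confidence'],2)) for d in r[:3]])
E
python3 - <<'E'
from h import *
s=bot.sense(); print({k:np.round(v,3).tolist() if v is not None else v for k,v in s.items()}, bot.grasp_offset)
for c in ('scene','side'):
    cv2.imwrite(f'pics/{c}0.png',bot.read_camera(c))
    spots(c,['case','tray_handle','pole_mid','pole_head','rest','screwdriver_red_c','screwdriver_yellow_c','pliers_c','screw_jar'])
E
```

```text
pics
{'t': 0.0, 'q': [-1.243, 0.277, 1.506, 0.0, 1.361, -0.121], 'joint_velocities': [0.0, 0.001, -0.0, 0.001, 0.001, -0.001], 'tau': [-0.0, -40.459, -23.723, 0.07, 0.035, -0.0], 'tool_pos': [0.249, -0.518, 0.404], 'tool_rot': [-3.14, -0.0, 0.449], 'contact_force': [0.59, -0.289, -0.35], 'wrist_torque': [-0.017, -0.028, 0.005], 'grip_force': 0.0, 'opening': 0.094} 0.1804
scene case [([0.5374, 0.1736, -0.0031], 0.79)]
scene tray_handle [([0.4774, 0.1751, 0.1226], 0.71)]
scene pole_mid [([0.4457, -0.173, 0.0417], 0.68)]
scene pole_head [([0.4532, -0.0257, 0.0436], 0.78), ([0.5347, 0.1722, 0.0004], 0.22)]
scene rest [([0.4534, -0.1656, 0.0006], 0.82)]
scene screwdriver_red_c []
scene screwdriver_yellow_c [([0.3995, 0.1579, 0.0101], 0.78)]
scene pliers_c [([0.5815, -0.0984, 0.0093], 0.95)]
scene screw_jar []
side case [([0.5405, 0.1751, 0.0007], 0.97)]
side tray_handle [([0.4796, 0.1796, 0.1245], 0.83)]
side pole_mid [([0.4449, -0.1678, 0.0394], 0.65)]
side pole_head []
side rest [([0.4477, -0.1703, 0.0006], 0.67)]
side screwdriver_red_c [([0.6895, -0.0695, 0.012], 0.71), ([0.5418, 0.1753, 0.0004], 0.24)]
side screwdriver_yellow_c [([0.3917, 0.155, 0.0089], 0.69)]
side pliers_c []
side screw_jar [([0.7699, 0.0409, -0.0038], 0.91), ([0.4429, -0.1644, 0.0403], 0.3), ([0.4811, 0.1804, 0.1252], 0.2)]
```

View pics/scene0.png

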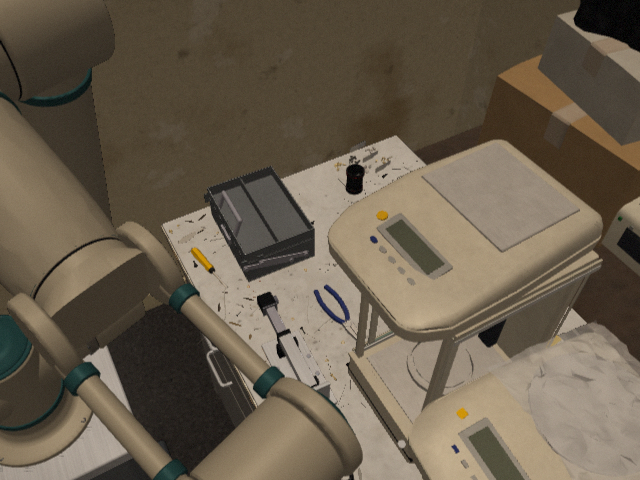

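View pics/side0.png

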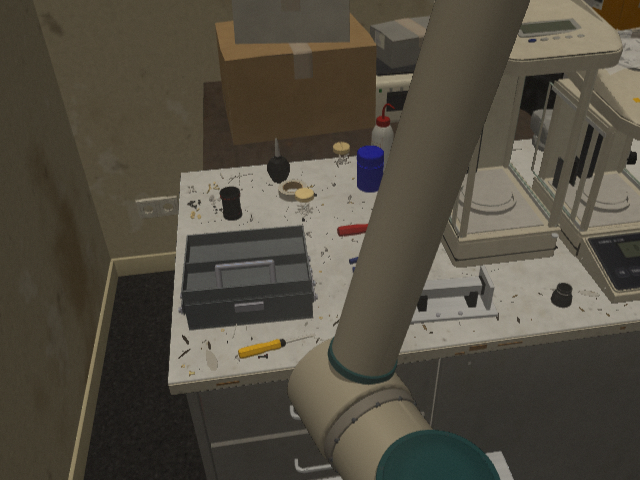

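Scene camera: case (262,222), yellow screwdriver (203,260), pliers (333,303), and the pole with its head at (265,300). Side camera: the red screwdriver's handle shows at (352,230), partly behind the arm, and the jar is at (231,203). All three tools are present. Next I move to a wrist view over the middle.

```bash
cat >> h.py <<'E'
def go(p,yaw,pitch=0.,roll=np.pi):
    """print slide (mm) / twist to bring grasp point to p with given yaw (deg)"""
    s=bot.sense(); R0=R.from_euler('xyz',s['tool_rot']); R1=R.from_euler('xyz',[roll,pitch,np.radians(yaw)])
    tcp=np.array(p)-R1.as_matrix()[:,2]*bot.grasp_offset
    d=R0.inv().apply(tcp-s['tool_pos'])*1000; tw=(R0.inv()*R1).as_rotvec()
    print('GO',p,yaw,'slide',np.round(d,1).tolist(),'twist',np.round(tw,3).tolist())
def st():
    s=bot.sense(); R0=R.from_euler('xyz',s['tool_rot'])
    g=np.array(s['tool_pos'])+R0.as_matrix()[:,2]*bot.grasp_offset
    print('t',round(s['t'],2),'grasp',np.round(g,4).tolist(),'rot',np.round(np.degrees(s['tool_rot']),2).tolist(),'F',np.round(s['contact_force'],1).tolist(),'open',round(s['opening'],4),'gf',round(s['grip_force'],1),'q6',round(s['q'][5],2))
def pix(cam,pts):
    c=bot.camera_params(cam); f=240/np.tan(np.radians(c['fov_y']/2)); out=[]
    for p in pts:
        v=(np.array(c['view'])@np.r_[p,1])[:3]; v=np.array([v[0],-v[1],-v[2]])
        if cam=='wrist':
            th=np.arctan2(np.hypot(v[0],v[1]),v[2]); k=f*th/np.hypot(v[0],v[1]); out.append((c['cx']+k*v[0],c['cy']+k*v[1]))
        else: out.append((c['cx']+f*v[0]/v[2],c['cy']+f*v[1]/v[2]))
    return np.array(out)
def unpix(cam,uv,z):
    c=bot.camera_params(cam); f=240/np.tan(np.radians(c['fov_y']/2)); T=np.linalg.inv(np.array(c['view'])); out=[]
    for u,w in uv:
        a,b=u-c['cx'],w-c['cy']
        if cam=='wrist':
            r=np.hypot(a,b)+1e-9; th=r/f; v=np.array([np.sin(th)*a/r,np.sin(th)*b/r,np.cos(th)])
        else: v=np.array([a/f,b/f,1.])
        d=T[:3,:3]@np.array([v[0],-v[1],-v[2]]); o=T[:3,3]; out.append(o+d*(z-o[2])/d[2])
    return np.array(out)
E
python3 -c "
from h import *
go([.46,-.03,.30],90); c=bot.camera_params('wrist'); print(c['fov_y'],np.round(np.linalg.inv(np.array(c['view'])),3), bot.sense()['tool_pos'])"
```

```text
GO [0.46, -0.03, 0.3] 90 slide [401.4, -348.4, -75.7] twist [0.0, 0.0, -1.122]
65.70646984690485 [[ 0.433  0.871  0.23   0.316]
 [-0.901  0.419  0.109 -0.487]
 [-0.001 -0.255  0.967  0.385]
 [ 0.     0.     0.     1.   ]] [ 0.2494833  -0.51807654  0.40470343]
```

Call:
send_rows(
  slide=[
    [401, -348, -76],
    [401, -348, -76],
    [401, -348, -76],
    [401, -348, -76],
    [401, -348, -76],
    [401, -348, -76],
    [401, -348, -76],
    [401, -348, -76],
    [401, -348, -76],
    [401, -348, -76],
    [401, -348, -76],
    [401, -348, -76],
    [401, -348, -76],
    [401, -348, -76],
    [401, -348, -76],
    [401, -348, -76],
  ],
  twist=[
    [0, 0, -1.122],
    [0, 0, -1.122],
    [0, 0, -1.122],
    [0, 0, -1.122],
    [0, 0, -1.122],
    [0, 0, -1.122],
    [0, 0, -1.122],
    [0, 0, -1.122],
    [0, 0, -1.122],
    [0, 0, -1.122],
    [0, 0, -1.122],
    [0, 0, -1.122],
    [0, 0, -1.122],
    [0, 0, -1.122],
    [0, 0, -1.122],
    [0, 0, -1.122],
  ],
)

```text
t: 2.33
tool_pos: [0.4595, -0.0307, 0.4805]
tool_rot: [-3.141, 0.001, 1.572]
contact_force: [0.0, -0.1, -1.3]
opening: 0.094
grip_force: 0.0
```

Run:
```python
from h import *
st()
cv2.imwrite('pics/w1.png',bot.read_camera('wrist'));bot.read_camera('side');bot.read_camera('scene')
for c in ('wrist','side','scene'): spots(c,['case','tray_handle','pole_mid','pole_head','rest','screwdriver_red_c','screwdriver_yellow_c','pliers_c'])
```

```text
t 2.33 grasp [0.4594, -0.0309, 0.3001] rot [-179.96, 0.05, 90.04] F [0.0, -0.1, -1.3] open 0.094 gf 0.0 q6 -0.22
wrist case [([0.5406, 0.1727, -0.0008], 0.7), ([0.5849, -0.0961, -0.0009], 0.35)]
wrist tray_handle [([0.4813, 0.1772, 0.1201], 0.72)]
wrist pole_mid [([0.4451, -0.1679, 0.0428], 0.69)]
wrist pole_head [([0.4588, -0.026, 0.0466], 0.87)]
wrist rest [([0.5827, -0.0973, -0.0002], 0.25)]
wrist screwdriver_red_c [([0.6873, -0.0712, 0.0084], 0.59)]
wrist screwdriver_yellow_c [([0.3985, 0.1549, 0.0068], 0.65)]
wrist pliers_c [([0.5825, -0.0961, 0.0008], 0.96)]
side case []
side tray_handle []
side pole_mid [([0.4439, -0.1635, 0.0422], 0.77), ([0.4456, -0.1696, 0.0025], 0.45)]
side pole_head [([0.4538, -0.0261, 0.0351], 0.65)]
side rest [([0.4472, -0.1691, -0.0003], 0.6)]
side screwdriver_red_c [([0.6852, -0.0699, 0.0081], 0.82)]
side screwdriver_yellow_c []
side pliers_c [([0.579, -0.0947, 0.0051], 0.6)]
scene case [([0.5381, 0.1772, -0.0025], 0.77)]
scene tray_handle [([0.4739, 0.1788, 0.1203], 0.85)]
scene pole_mid [([0.4455, -0.1697, 0.0409], 0.88)]
scene pole_head [([0.4538, -0.0273, 0.0393], 0.68)]
scene rest [([0.4459, -0.1681, 0.0026], 0.59)]
scene screwdriver_red_c []
scene screwdriver_yellow_c [([0.397, 0.1583, 0.007], 0.78)]
scene pliers_c [([0.5815, -0.0984, 0.0092], 0.97)]
```

View pics/w1.png

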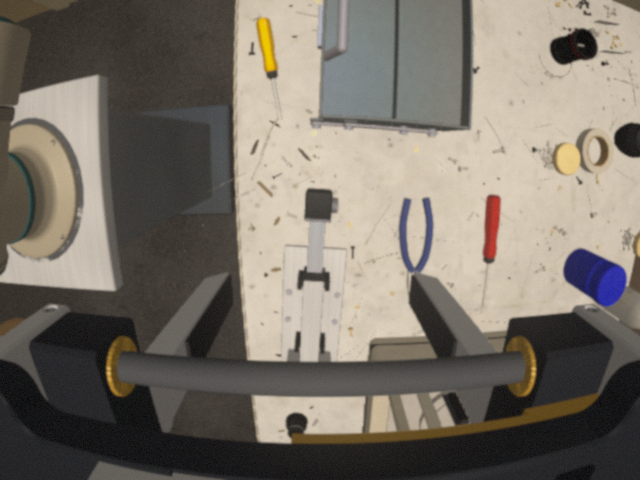

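The wrist view shows the head at (319,204) with its button on the right (+x). Pliers are at (415,235), red at (492,225), yellow at (266,45), and the case handle at (338,25). I now get the orientations from silhouettes.

```bash
cat >> h.py <<'E'
def axis(cam,name,z,show=True):
    r=bot.silhouettes(cam,name)
    if not r: print(name,'none'); return
    m=r[0]['pixels']; v,u=np.nonzero(m); P=unpix(cam,np.c_[u,v],z)[:,:2]
    c,(w,h),a=cv2.minAreaRect((P*1000).astype(np.float32)); mu=P.mean(0); U=np.linalg.svd(P-mu,full_matrices=False)[2][0]
    if U[1]<0: U=-U
    print(name,round(r[0]['confidence'],2),'n',m.sum(),'rect c',np.round(c,1),'wh',np.round([w,h],1),'ang',round(a,1),'| pca yaw(own y vs +y)',round(np.degrees(np.arctan2(-U[0],U[1])),2))
    return m
E
python3 - <<'E'
from h import *
for n,z in (('pole_mid',.05),('pole_head',.055),('screwdriver_red_c',.01),('screwdriver_yellow_c',.008),('pliers_c',.008),('rest',.008)): 
    m=axis('wrist',n,z)
axis('side','case',.09); axis('scene','case',.09)
E
```

```text
pole_mid 0.92 n 3427 rect c [ 454.5 -115.7] wh [220.5  37.4] ang 86.3 | pca yaw(own y vs +y) -4.28
pole_head 0.7 n 1743 rect c [458.5 -53.8] wh [97.5 36.9] ang 86.8 | pca yaw(own y vs +y) -5.82
screwdriver_red_c 0.72 n 1019 rect c [689.3 -97.3] wh [ 23.  167.8] ang 2.7 | pca yaw(own y vs +y) 1.82
screwdriver_yellow_c 0.91 n 1050 rect c [397.3 139.7] wh [ 19.9 133.4] ang 7.6 | pca yaw(own y vs +y) 9.76
pliers_c 0.75 n 1108 rect c [582.7 -83.3] wh [ 42.8 123.9] ang 3.0 | pca yaw(own y vs +y) 0.66
rest 0.74 n 4508 rect c [ 447.2 -170.1] wh [172.1  80.3] ang 86.6 | pca yaw(own y vs +y) -4.37
case 0.67 n 2683 rect c [494.8 176.9] wh [223.7 249.3] ang 88.2 | pca yaw(own y vs +y) 65.77
case 0.72 n 6505 rect c [527.3 133.5] wh [269.4 179.8] ang 87.6 | pca yaw(own y vs +y) -13.61
```

```bash
python3 -c "
from h import *
go([.455,-.0255,.12],86.5)"
```

```text
GO [0.455, -0.0255, 0.12] 86.5 slide [5.1, -4.8, 180.3] twist [0.0, 0.0, 0.061]
```

Call:
send_rows(
  slide=[
    [5, -5, 180],
    [5, -5, 180],
    [5, -5, 180],
    [5, -5, 180],
    [5, -5, 180],
    [5, -5, 180],
    [5, -5, 180],
  ],
  twist=[
    [0, 0, 0.061],
    [0, 0, 0.061],
    [0, 0, 0.061],
    [0, 0, 0.061],
    [0, 0, 0.061],
    [0, 0, 0.061],
    [0, 0, 0.061],
  ],
)

```text
t: 4.67
tool_pos: [0.455, -0.0256, 0.3004]
tool_rot: [-3.141, -0.0, 1.51]
contact_force: [1.2, -0.7, 0.1]
opening: 0.0939
grip_force: 0.0
```

Run:
```python
from h import *
st()
cv2.imwrite('pics/w2.png',bot.read_camera('wrist'));bot.read_camera('side');bot.read_camera('scene')
for c in ('wrist','side','scene'): spots(c,['pole_mid','pole_head'])
g=[.455,-.0255,.042]
print(pix('wrist',[g,[.455,-.0255,.055],[.455-.015,-.0245,.055],[.47,-.0265,.055]]))
axis('wrist','pole_head',.055)
```

```text
t 4.67 grasp [0.4548, -0.0256, 0.12] rot [-179.94, -0.0, 86.51] F [1.2, -0.7, 0.1] open 0.0939 gf 0.0 q6 -0.15
wrist pole_mid [([0.4461, -0.1699, 0.0443], 0.91)]
wrist pole_head [([0.4611, -0.0252, 0.0467], 0.9)]
side pole_mid [([0.4429, -0.1639, 0.0408], 0.89)]
side pole_head [([0.4548, -0.0264, 0.0405], 0.79)]
scene pole_mid [([0.4477, -0.1713, 0.0409], 0.88)]
scene pole_head [([0.4547, -0.0239, 0.0411], 0.85)]
[[320.45827185 254.47373662]
 [320.4718698  260.4059366 ]
 [296.97651386 260.27526893]
 [343.96106977 260.4821876 ]]
pole_head 0.56 n 4837 rect c [458.7 -52.2] wh [97.4 36. ] ang 88.0 | pca yaw(own y vs +y) -5.36
```

View pics/w2.png

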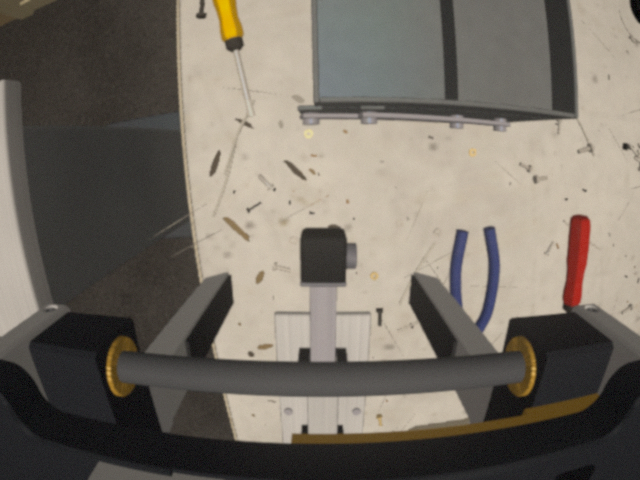

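The head top spans cols 301–347, centre about 324 against 320.5 predicted, so the head lies about 1.5–2 mm further +x. I descend with that correction and squeeze.

Call:
send_rows(
  slide=[
    [0, 2, 40],
    [0, 2, 78],
    [0, 2, 78],
    [0, 2, 78],
    [0, 2, 78],
    [0, 2, 78],
  ],
  twist=[
    [0, 0, 0],
    [0, 0, 0],
    [0, 0, 0],
    [0, 0, 0],
    [0, 0, 0],
    [0, 0, 0],
  ],
)

```text
t: 5.67
tool_pos: [0.4578, -0.0259, 0.2245]
tool_rot: [3.138, 0.001, 1.51]
contact_force: [0.2, 0.7, 0.5]
opening: 0.0943
grip_force: 0.0
```

Call:
send_rows(
  slide=[
    [0, 0, 0],
    [0, 0, 0],
    [0, 0, 0],
    [0, 0, 0],
    [0, 0, 0],
    [0, 0, 0],
    [0, 0, 0],
    [0, 0, 0],
    [0, 0, 0],
    [0, 0, 0],
    [0, 0, 0],
    [0, 0, 0],
    [0, 0, 0],
    [0, 0, 0],
  ],
  twist=[
    [0, 0, 0],
    [0, 0, 0],
    [0, 0, 0],
    [0, 0, 0],
    [0, 0, 0],
    [0, 0, 0],
    [0, 0, 0],
    [0, 0, 0],
    [0, 0, 0],
    [0, 0, 0],
    [0, 0, 0],
    [0, 0, 0],
    [0, 0, 0],
    [0, 0, 0],
  ],
  grip=-1,
  grip_force=16,
)

```text
t: 6.83
tool_pos: [0.4564, -0.0256, 0.2225]
tool_rot: [-3.14, -0.0, 1.51]
contact_force: [-2.1, 0.3, 0.0]
opening: 0.0297
grip_force: 16.0
```

```bash
python3 -c "
from h import *
st()"
```

```text
t 6.83 grasp [0.4562, -0.0256, 0.0421] rot [-179.94, -0.01, 86.49] F [-2.1, 0.3, 0.0] open 0.0297 gf 16.0 q6 -0.15
```

Call:
send_rows(
  slide=[
    [-3, 0, 0],
    [-6, 0, 0],
    [-9, 0, 0],
    [-12, 0, 0],
    [-15, 0, 0],
    [-18, 0, 0],
    [-21, 0, 0],
    [-24, 0, 0],
    [-27, 0, 0],
    [-30, 0, 0],
    [-33, 0, 0],
    [-36, 0, 0],
    [-36, 0, 0],
    [-36, 0, 0],
  ],
  twist=[
    [0, 0, 0],
    [0, 0, 0],
    [0, 0, 0],
    [0, 0, 0],
    [0, 0, 0],
    [0, 0, 0],
    [0, 0, 0],
    [0, 0, 0],
    [0, 0, 0],
    [0, 0, 0],
    [0, 0, 0],
    [0, 0, 0],
    [0, 0, 0],
    [0, 0, 0],
  ],
)

```text
t: 8.0
tool_pos: [0.4546, -0.062, 0.2226]
tool_rot: [3.142, 0.001, 1.51]
contact_force: [-0.4, -0.8, -1.8]
opening: 0.0301
grip_force: 16.0
```

Run:
```python
from h import *
st()
for c in ('side','scene'):
    bot.read_camera(c); spots(c,['pole_mid','pole_head'])
```

```text
t 8.0 grasp [0.4546, -0.0622, 0.0422] rot [180.0, 0.05, 86.51] F [-0.4, -0.8, -1.8] open 0.0301 gf 16.0 q6 -0.23
side pole_mid [([0.4455, -0.1659, 0.0417], 0.64)]
side pole_head [([0.4482, -0.0646, 0.0365], 0.52)]
scene pole_mid [([0.4497, -0.1744, 0.0402], 0.93)]
scene pole_head [([0.4534, -0.0657, 0.0454], 0.94)]
```

Call:
send_rows(
  slide=[
    [0, 0, 0],
    [0, 0, 0],
    [0, 0, 0],
    [0, 0, 0],
    [0, 0, 0],
    [20, 0, 0],
    [45, 0, 0],
    [45, 0, 0],
    [45, 0, 0],
  ],
  twist=[
    [0, 0, 0],
    [0, 0, 0],
    [0, 0, 0],
    [0, 0, 0],
    [0, 0, 0],
    [0, 0, 0],
    [0, 0, 0],
    [0, 0, 0],
    [0, 0, 0],
  ],
  grip=0.4,
)

```text
t: 9.05
tool_pos: [0.4573, -0.016, 0.2227]
tool_rot: [3.142, 0.0, 1.512]
contact_force: [-0.0, 0.0, 0.1]
opening: 0.0654
grip_force: 0.0
```

Call:
send_rows(
  slide=[
    [0, 0, 0],
    [0, 0, 0],
    [0, 0, 0],
    [0, 0, 0],
    [0, 0, 0],
    [0, 0, 0],
    [-3, 0, 0],
    [-6, 0, 0],
    [-9, 0, 0],
    [-12, 0, 0],
    [-15, 0, 0],
    [-15, 0, 0],
    [-15, 0, 0],
  ],
  twist=[
    [0, 0, 0],
    [0, 0, 0],
    [0, 0, 0],
    [0, 0, 0],
    [0, 0, 0],
    [0, 0, 0],
    [0, 0, 0],
    [0, 0, 0],
    [0, 0, 0],
    [0, 0, 0],
    [0, 0, 0],
    [0, 0, 0],
    [0, 0, 0],
  ],
  grip=-1,
)

```text
t: 10.13
tool_pos: [0.4564, -0.0319, 0.2227]
tool_rot: [3.142, -0.0, 1.509]
contact_force: [0.8, 0.6, 0.0]
opening: 0.0006
grip_force: 0.0
```

Run:
```python
from h import *
st()
cv2.imwrite('pics/w3.png',bot.read_camera('wrist'))
```

```text
t 10.13 grasp [0.4564, -0.0319, 0.0423] rot [180.0, -0.0, 86.47] F [0.8, 0.6, 0.0] open 0.0006 gf 0.0 q6 -0.16
```

View pics/w3.png

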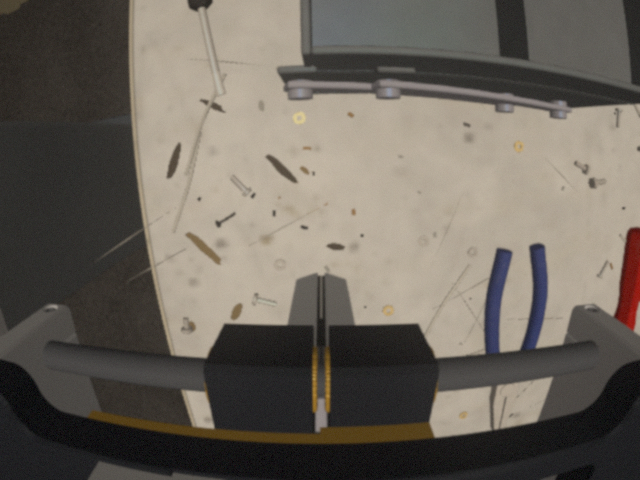

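The wrist view shows the closed fingers near (322,300), with the head hidden behind them. I push the end face in small steps.

Call:
send_rows(
  slide=[
    [-2, 0, 0],
    [-4, 0, 0],
    [-6, 0, 0],
    [-8, 0, 0],
    [-10, 0, 0],
    [-10, 0, 0],
    [-10, 0, 0],
  ],
  twist=[
    [0, 0, 0],
    [0, 0, 0],
    [0, 0, 0],
    [0, 0, 0],
    [0, 0, 0],
    [0, 0, 0],
    [0, 0, 0],
  ],
)

```text
t: 10.77
tool_pos: [0.4558, -0.0419, 0.2226]
tool_rot: [-3.142, 0.001, 1.51]
contact_force: [-0.3, 0.2, -0.2]
opening: 0.0004
grip_force: 0.0
```

Call:
send_rows(
  slide=[
    [-1, 0, 0],
    [-2, 0, 0],
    [-3, 0, 0],
    [-3, 0, 0],
    [-3, 0, 0],
  ],
  twist=[
    [0, 0, 0],
    [0, 0, 0],
    [0, 0, 0],
    [0, 0, 0],
    [0, 0, 0],
  ],
)

```text
t: 11.18
tool_pos: [0.4556, -0.0448, 0.2227]
tool_rot: [3.142, 0.0, 1.51]
contact_force: [0.6, 0.6, -0.5]
opening: 0.0008
grip_force: 0.2
```

Call:
send_rows(
  slide=[
    [-1, 0, 0],
    [-2, 0, 0],
    [-2, 0, 0],
    [-2, 0, 0],
  ],
  twist=[
    [0, 0, 0],
    [0, 0, 0],
    [0, 0, 0],
    [0, 0, 0],
  ],
)

```text
t: 11.52
tool_pos: [0.4555, -0.0467, 0.2227]
tool_rot: [3.142, 0.0, 1.51]
contact_force: [0.2, 0.6, -0.1]
opening: 0.0002
grip_force: 0.3
```

Call:
send_rows(
  slide=[
    [-1, 0, 0],
    [-2, 0, 0],
    [-2, 0, 0],
    [-2, 0, 0],
  ],
  twist=[
    [0, 0, 0],
    [0, 0, 0],
    [0, 0, 0],
    [0, 0, 0],
  ],
)

```text
t: 11.85
tool_pos: [0.4554, -0.0477, 0.2227]
tool_rot: [3.141, -0.003, 1.508]
contact_force: [1.2, 5.6, 1.4]
opening: 0.0009
grip_force: 3.3
```

Run:
```python
from h import *
st()
im=bot.read_camera('side'); im2=bot.read_camera('scene')
for c in ('side','scene'): spots(c,['pole_mid','pole_head'])
a=cv2.resize(im[240:340,360:500],None,fx=3,fy=3); b=cv2.resize(im2[260:400,220:340],None,fx=3,fy=3)
h=max(a.shape[0],b.shape[0]); c=np.zeros((h,a.shape[1]+b.shape[1],3),np.uint8); c[:a.shape[0],:a.shape[1]]=a; c[:b.shape[0],a.shape[1]:]=b
cv2.imwrite('pics/c1.png',c)
```

```text
t 11.85 grasp [0.4555, -0.0472, 0.0423] rot [179.99, -0.16, 86.42] F [1.2, 5.6, 1.4] open 0.0009 gf 3.3 q6 -0.2
side pole_mid [([0.4416, -0.1685, 0.0415], 0.94)]
side pole_head [([0.4489, -0.0786, 0.0369], 0.77)]
scene pole_mid [([0.446, -0.1728, 0.0417], 0.86)]
scene pole_head [([0.4508, -0.0756, 0.0413], 0.65)]
```

View pics/c1.png

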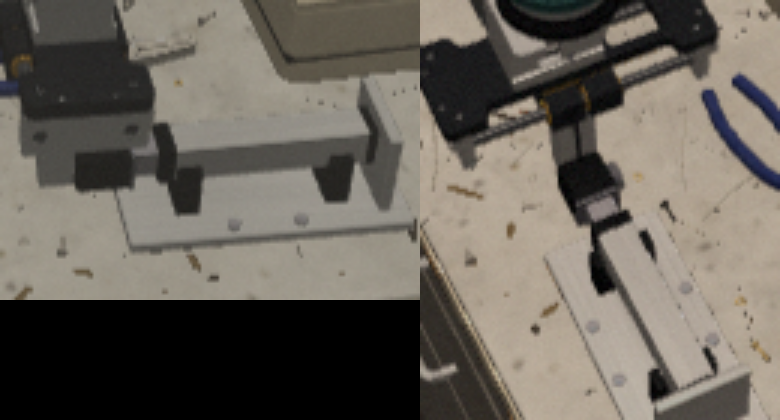

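The tube is well in and the button stands out again at (617,175). One more small push checks the lock.

Call:
send_rows(
  slide=[
    [-1, 0, 0],
    [-1, 0, 0],
    [-1, 0, 0],
  ],
  twist=[
    [0, 0, 0],
    [0, 0, 0],
    [0, 0, 0],
  ],
)

```text
t: 12.4
tool_pos: [0.4554, -0.0481, 0.2227]
tool_rot: [3.141, -0.004, 1.508]
contact_force: [1.6, 10.0, 0.9]
opening: 0.0007
grip_force: 4.8
```

Call:
send_rows(
  slide=[
    [10, 0, 0],
    [20, 0, -60],
    [20, 0, -120],
    [20, 0, -180],
    [20, 0, -220],
    [20, 0, -220],
    [20, 0, -220],
    [20, 0, -220],
  ],
  twist=[
    [0, 0, 0],
    [0, 0, 0],
    [0, 0, 0],
    [0, 0, 0],
    [0, 0, 0],
    [0, 0, 0],
    [0, 0, 0],
    [0, 0, 0],
  ],
  grip=1,
)

```text
t: 13.07
tool_pos: [0.4572, -0.0298, 0.4469]
tool_rot: [3.132, 0.003, 1.51]
contact_force: [-0.5, -0.8, -0.5]
opening: 0.0501
grip_force: 0.0
```

Run:
```python
from h import *
st()
bot.read_camera('wrist'); bot.read_camera('scene'); bot.read_camera('side')
spots('wrist',['pole_mid','pole_head','case','tray_handle']); spots('scene',['pole_mid','pole_head','tray_handle','case']); spots('side',['pole_head','tray_handle'])
axis('wrist','case',.091);
```

```text
t 13.07 grasp [0.4588, -0.0304, 0.2665] rot [179.48, 0.15, 86.51] F [-0.5, -0.8, -0.5] open 0.0501 gf 0.0 q6 -0.16
wrist pole_mid [([0.4476, -0.1723, 0.041], 0.67)]
wrist pole_head [([0.4566, -0.0726, 0.0467], 0.84)]
wrist case [([0.5376, 0.17, -0.0014], 0.66)]
wrist tray_handle [([0.4549, -0.0742, 0.0462], 0.37)]
scene pole_mid [([0.4463, -0.1722, 0.0396], 0.72), ([0.4716, 0.1786, 0.1235], 0.67)]
scene pole_head [([0.4512, -0.0793, 0.0442], 0.73), ([0.4496, -0.1698, 0.0035], 0.42)]
scene tray_handle [([0.4738, 0.177, 0.1195], 0.63), ([0.451, -0.0751, 0.0447], 0.55)]
scene case [([0.5379, 0.1759, -0.0032], 0.6), ([0.4739, 0.1776, 0.1223], 0.43)]
side pole_head [([0.45, -0.0768, 0.0382], 0.79)]
side tray_handle []
case 0.84 n 20999 rect c [528.7 121.3] wh [130.4 163.4] ang 87.8 | pca yaw(own y vs +y) -86.3
```

10 N with hardly any movement, so the tube is locked in the second hole. Next I go above the tray handle.

```bash
python3 -c "
from h import *
go([.4765,.177,.20],87.5)"
```

```text
GO [0.4765, 0.177, 0.2] 87.5 slide [207.5, 7.3, 62.1] twist [-0.0, 0.0, -0.017]
```

Call:
send_rows(
  slide=[
    [210, 6, 44],
    [210, 6, 44],
    [210, 6, 44],
    [210, 6, 44],
    [210, 6, 44],
    [210, 6, 44],
    [210, 6, 44],
    [210, 6, 44],
    [210, 6, 44],
  ],
  twist=[
    [0, 0, -0.017],
    [0, 0, -0.017],
    [0, 0, -0.017],
    [0, 0, -0.017],
    [0, 0, -0.017],
    [0, 0, -0.017],
    [0, 0, -0.017],
    [0, 0, -0.017],
    [0, 0, -0.017],
  ],
)

```text
t: 14.52
tool_pos: [0.4754, 0.1785, 0.3989]
tool_rot: [3.141, 0.001, 1.526]
contact_force: [-0.0, 0.7, 0.8]
opening: 0.0941
grip_force: 0.0
```

Run:
```python
from h import *
st()
cv2.imwrite('pics/w4.png',bot.read_camera('wrist')); bot.read_camera('scene')
spots('wrist',['case','tray_handle']); spots('scene',['tray_handle','case']); 
print(pix('wrist',[[.4765,.177,.121],[.4765,.177,.126]]))
axis('wrist','tray_handle',.121);
```

```text
t 14.52 grasp [0.4754, 0.1783, 0.2185] rot [179.98, 0.05, 87.43] F [-0.0, 0.7, 0.8] open 0.0941 gf 0.0 q6 0.27
wrist case [([0.5371, 0.174, 0.0013], 0.68)]
wrist tray_handle [([0.4797, 0.1762, 0.1204], 0.58)]
scene tray_handle [([0.4745, 0.1811, 0.123], 0.58)]
scene case [([0.5389, 0.1749, -0.0032], 0.88)]
[[322.30100329 249.27526707]
 [322.33335059 251.23558248]]
tray_handle 0.87 n 42562 rect c [530.2 185.4] wh [199.3 147.2] ang 87.6 | pca yaw(own y vs +y) -13.63
```

View pics/w4.png

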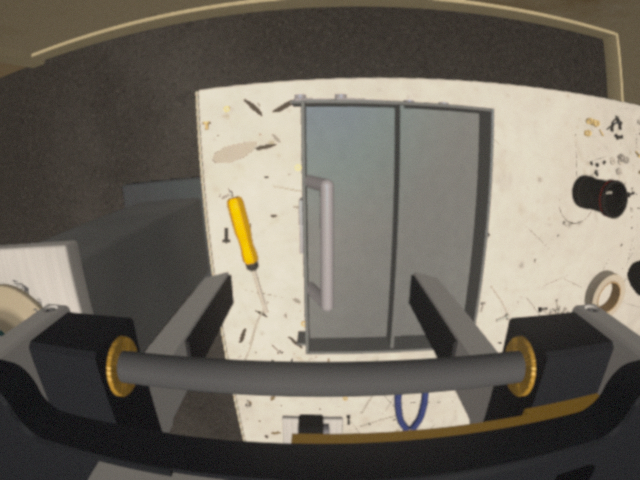

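The handle runs from (326,180) to (328,308), 4.7 px right of the prediction, so I aim 3.5 mm further along tool y.

Call:
send_rows(
  slide=[
    [2, 3.5, 38],
    [2, 3.5, 76],
    [2, 3.5, 97],
    [2, 3.5, 97],
    [2, 3.5, 97],
    [2, 3.5, 97],
  ],
  twist=[
    [0, 0, 0],
    [0, 0, 0],
    [0, 0, 0],
    [0, 0, 0],
    [0, 0, 0],
    [0, 0, 0],
  ],
)

```text
t: 15.37
tool_pos: [0.4798, 0.1815, 0.3031]
tool_rot: [3.139, -0.001, 1.526]
contact_force: [0.5, -0.5, 0.2]
opening: 0.0943
grip_force: 0.0
```

Call:
send_rows(
  slide=[
    [0, 0, 0],
    [0, 0, 0],
    [0, 0, 0],
    [0, 0, 0],
    [0, 0, 0],
    [0, 0, 0],
    [0, 0, 0],
    [0, 0, 0],
    [0, 0, 0],
    [0, 0, 0],
    [0, 0, 0],
    [0, 0, 0],
    [0, 0, 0],
    [0, 0, 0],
  ],
  twist=[
    [0, 0, 0],
    [0, 0, 0],
    [0, 0, 0],
    [0, 0, 0],
    [0, 0, 0],
    [0, 0, 0],
    [0, 0, 0],
    [0, 0, 0],
    [0, 0, 0],
    [0, 0, 0],
    [0, 0, 0],
    [0, 0, 0],
    [0, 0, 0],
    [0, 0, 0],
  ],
  grip=-1,
  grip_force=35,
)

```text
t: 16.53
tool_pos: [0.4795, 0.1814, 0.3017]
tool_rot: [3.14, 0.0, 1.527]
contact_force: [1.5, -0.7, -2.0]
opening: 0.0087
grip_force: 35.0
```

Run:
```python
from h import *
st()
q=np.linspace(0,2.1,31); a=np.radians(15)
X=105*(np.cos(a)-np.cos(a+q)); Z=105*(np.sin(a+q)-np.sin(a))
print([[0,round(x,1),round(-z,1)] for x,z in zip(X,Z)])
```

```text
t 16.53 grasp [0.4798, 0.1814, 0.1213] rot [179.89, 0.0, 87.49] F [1.5, -0.7, -2.0] open 0.0087 gf 35.0 q6 0.27
[[0, np.float64(0.0), np.float64(-0.0)], [0, np.float64(2.1), np.float64(-7.0)], [0, np.float64(4.8), np.float64(-13.9)], [0, np.float64(7.9), np.float64(-20.5)], [0, np.float64(11.5), np.float64(-27.0)], [0, np.float64(15.5), np.float64(-33.1)], [0, np.float64(19.9), np.float64(-39.0)], [0, np.float64(24.7), np.float64(-44.5)], [0, np.float64(29.9), np.float64(-49.7)], [0, np.float64(35.5), np.float64(-54.5)], [0, np.float64(41.4), np.float64(-58.9)], [0, np.float64(47.5), np.float64(-62.9)], [0, np.float64(54.0), np.float64(-66.5)], [0, np.float64(60.6), np.float64(-69.6)], [0, np.float64(67.5), np.float64(-72.2)], [0, np.float64(74.5), np.float64(-74.3)], [0, np.float64(81.7), np.float64(-76.0)], [0, np.float64(89.0), np.float64(-77.1)], [0, np.float64(96.3), np.float64(-77.7)], [0, np.float64(103.6), np.float64(-77.8)], [0, np.float64(111.0), np.float64(-77.4)], [0, np.float64(118.3), np.float64(-76.5)], [0, np.float64(125.5), np.float64(-75.0)], [0, np.float64(132.6), np.float64(-73.1)], [0, np.float64(139.5), np.float64(-70.7)], [0, np.float64(146.2), np.float64(-67.8)], [0, np.float64(152.8), np.float64(-64.4)], [0, np.float64(159.1), np.float64(-60.6)], [0, np.float64(165.1), np.float64(-56.3)], [0, np.float64(170.7), np.float64(-51.7)], [0, np.float64(176.1), np.float64(-46.7)]]
```

Call:
send_rows(
  slide=[
    [0, 2.1, -7],
    [0, 4.8, -13.9],
    [0, 7.9, -20.5],
    [0, 11.5, -27],
    [0, 15.5, -33.1],
    [0, 19.9, -39],
    [0, 24.7, -44.5],
    [0, 29.9, -49.7],
    [0, 35.5, -54.5],
    [0, 41.4, -58.9],
    [0, 47.5, -62.9],
    [0, 54, -66.5],
    [0, 60.6, -69.6],
    [0, 67.5, -72.2],
    [0, 74.5, -74.3],
    [0, 81.7, -76],
    [0, 89, -77.1],
    [0, 96.3, -77.7],
    [0, 103.6, -77.8],
  ],
  twist=[
    [0, 0, 0],
    [0, 0, 0],
    [0, 0, 0],
    [0, 0, 0],
    [0, 0, 0],
    [0, 0, 0],
    [0, 0, 0],
    [0, 0, 0],
    [0, 0, 0],
    [0, 0, 0],
    [0, 0, 0],
    [0, 0, 0],
    [0, 0, 0],
    [0, 0, 0],
    [0, 0, 0],
    [0, 0, 0],
    [0, 0, 0],
    [0, 0, 0],
    [0, 0, 0],
  ],
)

```text
t: 18.12
tool_pos: [0.5839, 0.1768, 0.3812]
tool_rot: [3.137, -0.001, 1.527]
contact_force: [-1.2, -0.1, 3.0]
opening: 0.0089
grip_force: 35.0
```

Call:
send_rows(
  slide=[
    [0, 7.4, 0.4],
    [0, 14.7, 1.3],
    [0, 21.9, 2.8],
    [0, 29, 4.7],
    [0, 35.9, 7.1],
    [0, 42.6, 10],
    [0, 49.2, 13.4],
    [0, 55.5, 17.2],
    [0, 61.5, 21.5],
    [0, 67.1, 26.1],
    [0, 72.5, 31.1],
    [0, 76, 34.5],
    [0, 76, 34.5],
    [0, 76, 34.5],
  ],
  twist=[
    [0, 0, 0],
    [0, 0, 0],
    [0, 0, 0],
    [0, 0, 0],
    [0, 0, 0],
    [0, 0, 0],
    [0, 0, 0],
    [0, 0, 0],
    [0, 0, 0],
    [0, 0, 0],
    [0, 0, 0],
    [0, 0, 0],
    [0, 0, 0],
    [0, 0, 0],
  ],
)

```text
t: 19.28
tool_pos: [0.6602, 0.1738, 0.3442]
tool_rot: [3.137, -0.001, 1.527]
contact_force: [6.8, 2.7, 2.3]
opening: 0.0089
grip_force: 35.0
```

Run:
```python
from h import *
st()
bot.read_camera('scene'); spots('scene',['tray_handle','case','pliers_c'])
bot.read_camera('side'); spots('side',['tray_handle','case','pliers_c'])
```

```text
t 19.28 grasp [0.661, 0.174, 0.1638] rot [179.75, -0.07, 87.47] F [6.8, 2.7, 2.3] open 0.0089 gf 35.0 q6 0.2
scene tray_handle [([0.6568, 0.1697, 0.1641], 0.56)]
scene case [([0.5359, 0.1752, 0.0012], 0.71)]
scene pliers_c [([0.5813, -0.096, 0.0067], 0.56)]
side tray_handle [([0.6617, 0.1727, 0.166], 0.89)]
side case [([0.4442, -0.1679, 0.0032], 0.3)]
side pliers_c [([0.579, -0.0948, 0.0047], 0.65)]
```

The tray is up. I release it and go above the pliers.

Call:
send_rows(
  slide=[
    [0, 0, 0],
    [0, 0, 0],
    [0, 0, 0],
    [0, 0, 0],
    [0, 0, -10],
    [0, 0, -50],
    [0, 0, -90],
    [0, 0, -90],
    [0, 0, -90],
  ],
  twist=[
    [0, 0, 0],
    [0, 0, 0],
    [0, 0, 0],
    [0, 0, 0],
    [0, 0, 0],
    [0, 0, 0],
    [0, 0, 0],
    [0, 0, 0],
    [0, 0, 0],
  ],
  grip=1,
)

```text
t: 20.43
tool_pos: [0.6583, 0.1735, 0.4388]
tool_rot: [3.136, -0.001, 1.527]
contact_force: [0.1, -0.8, -1.0]
opening: 0.0653
grip_force: 0.0
```

Run:
```python
from h import *
st(); go([.581,-.11,.20],90)
bot.read_camera('wrist'); spots('wrist',['case','tray_handle'])
```

```text
t 20.43 grasp [0.6594, 0.1736, 0.2584] rot [179.65, -0.05, 87.48] F [0.1, -0.8, -1.0] open 0.0653 gf 0.0 q6 0.2
GO [0.581, -0.11, 0.2] 90 slide [-286.7, -65.1, 57.7] twist [0.006, -0.001, -0.044]
wrist case [([0.5368, 0.1717, -0.0011], 0.71)]
wrist tray_handle [([0.661, 0.1695, 0.1591], 0.8), ([0.3989, 0.1561, 0.0032], 0.2)]
```

Call:
send_rows(
  slide=[
    [-287, -65, 0],
    [-287, -65, 0],
    [-287, -65, 0],
    [-287, -65, 0],
    [-287, -65, 0],
    [-287, -65, 0],
    [-287, -65, 0],
    [-287, -65, 58],
    [-287, -65, 58],
    [-287, -65, 58],
    [-287, -65, 58],
    [-287, -65, 58],
  ],
  twist=[
    [0, 0, -0.044],
    [0, 0, -0.044],
    [0, 0, -0.044],
    [0, 0, -0.044],
    [0, 0, -0.044],
    [0, 0, -0.044],
    [0, 0, -0.044],
    [0, 0, -0.044],
    [0, 0, -0.044],
    [0, 0, -0.044],
    [0, 0, -0.044],
    [0, 0, -0.044],
  ],
)

```text
t: 21.58
tool_pos: [0.5812, -0.1101, 0.3773]
tool_rot: [3.141, 0.0, 1.571]
contact_force: [0.7, -0.9, -0.2]
opening: 0.0943
grip_force: 0.0
```

Run:
```python
from h import *
st()
cv2.imwrite('pics/w5.png',bot.read_camera('wrist'))
spots('wrist',['pliers_c','screwdriver_red_c','case'])
r=bot.spot_point('wrist','pliers_c')
print(pix('wrist',[r[0]['xyz']]))
axis('wrist','pliers_c',.008); axis('wrist','screwdriver_red_c',.01)
```

```text
t 21.58 grasp [0.5812, -0.1101, 0.1969] rot [179.98, 0.0, 90.03] F [0.7, -0.9, -0.2] open 0.0943 gf 0.0 q6 -0.31
wrist pliers_c [([0.581, -0.0997, -0.0045], 0.88)]
wrist screwdriver_red_c [([0.6887, -0.0683, 0.0082], 0.87)]
wrist case []
[[320.01144384 208.15249587]]
pliers_c 0.94 n 2837 rect c [581.9 -96.9] wh [149.3  44.2] ang 89.6 | pca yaw(own y vs +y) 1.64
screwdriver_red_c 0.74 n 2162 rect c [688.1 -89.9] wh [ 22.4 149.1] ang 1.8 | pca yaw(own y vs +y) 1.74
```

View pics/w5.png

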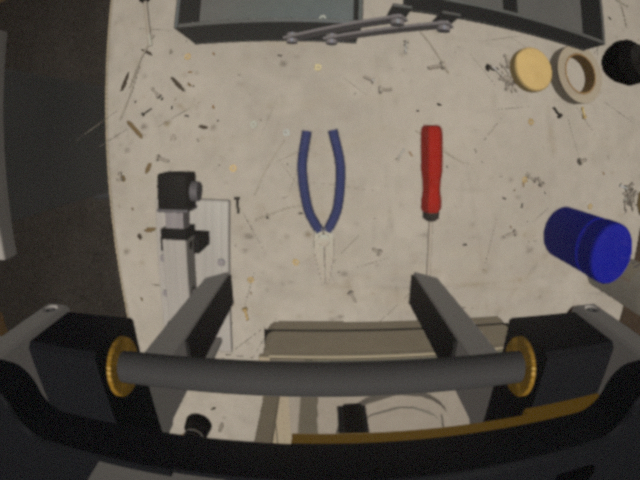

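Pliers: handles reach up to row 130, joint at (324,235), jaws to row 280. Red's handle is at (431,170). I grasp the pliers just above the joint.

Call:
send_rows(
  slide=[
    [1, 1.5, 40],
    [1, 1.5, 80],
    [1, 1.5, 120],
    [1, 1.5, 155],
    [1, 1.5, 170],
    [1, 1.5, 176],
    [1, 1.5, 176],
    [1, 1.5, 176],
  ],
  twist=[
    [0, 0, 0],
    [0, 0, 0],
    [0, 0, 0],
    [0, 0, 0],
    [0, 0, 0],
    [0, 0, 0],
    [0, 0, 0],
    [0, 0, 0],
  ],
)

```text
t: 22.6
tool_pos: [0.5827, -0.1093, 0.2015]
tool_rot: [3.141, 0.0, 1.571]
contact_force: [-0.0, -0.8, 0.2]
opening: 0.0941
grip_force: 0.0
```

Call:
send_rows(
  slide=[
    [0, 0, 0],
    [0, 0, 0],
    [0, 0, 0],
    [0, 0, 0],
    [0, 0, 0],
    [0, 0, 0],
    [0, 0, 0],
    [0, 0, 0],
    [0, 0, 0],
    [0, 0, 0],
    [0, 0, 0],
    [0, 0, 0],
    [0, 0, 0],
  ],
  twist=[
    [0, 0, 0],
    [0, 0, 0],
    [0, 0, 0],
    [0, 0, 0],
    [0, 0, 0],
    [0, 0, 0],
    [0, 0, 0],
    [0, 0, 0],
    [0, 0, 0],
    [0, 0, 0],
    [0, 0, 0],
    [0, 0, 0],
    [0, 0, 0],
  ],
  grip=-1,
  grip_force=30,
)

```text
t: 23.68
tool_pos: [0.5823, -0.1093, 0.2009]
tool_rot: [3.141, -0.0, 1.571]
contact_force: [0.4, 1.2, -0.5]
opening: 0.0311
grip_force: 27.2
```

Call:
send_rows(
  slide=[
    [0, 0, -15],
    [0, 0, -50],
    [0, 0, -90],
    [0, 0, -130],
    [0, 0, -165],
    [0, 0, -165],
    [0, 0, -165],
  ],
  twist=[
    [0, 0, 0],
    [0, 0, 0],
    [0, 0, 0],
    [0, 0, 0],
    [0, 0, 0],
    [0, 0, 0],
    [0, 0, 0],
  ],
)

```text
t: 24.27
tool_pos: [0.5825, -0.1095, 0.3682]
tool_rot: [3.137, 0.002, 1.571]
contact_force: [0.5, -0.3, -0.9]
opening: 0.0307
grip_force: 27.3
```

Run:
```python
from h import *
st(); 
c=np.array([.539,.1755]); y=np.radians(-2.5); M=np.array([[np.cos(y),-np.sin(y)],[np.sin(y),np.cos(y)]])
for p in ([5,-5],): go([*(c+M@np.array(p)/1000),.19],87.5)
```

```text
t 24.27 grasp [0.5833, -0.1098, 0.1878] rot [179.74, 0.1, 90.01] F [0.5, -0.3, -0.9] open 0.0307 gf 27.3 q6 -0.3
GO [np.float64(0.5437771441710827), np.float64(0.170286661955264), 0.19] 87.5 slide [279.8, -38.7, -2.9] twist [0.005, 0.002, 0.044]
```

Call:
send_rows(
  slide=[
    [273, -44, -10],
    [273, -44, -10],
    [273, -44, -10],
    [273, -44, -10],
    [273, -44, -10],
    [273, -44, -10],
    [273, -44, -10],
    [273, -44, -10],
    [273, -44, -10],
    [273, -44, -10],
    [273, -44, -10],
  ],
  twist=[
    [0, 0, 0.044],
    [0, 0, 0.044],
    [0, 0, 0.044],
    [0, 0, 0.044],
    [0, 0, 0.044],
    [0, 0, 0.044],
    [0, 0, 0.044],
    [0, 0, 0.044],
    [0, 0, 0.044],
    [0, 0, 0.044],
    [0, 0, 0.044],
  ],
)

```text
t: 25.18
tool_pos: [0.5383, 0.1625, 0.3747]
tool_rot: [-3.139, 0.001, 1.526]
contact_force: [-0.1, 0.7, -1.2]
opening: 0.0312
grip_force: 27.3
```

```bash
cat >> h.py <<'E'
def case(p): # case-frame mm -> world xy
    y=np.radians(-2.5); M=np.array([[np.cos(y),-np.sin(y)],[np.sin(y),np.cos(y)]]); return np.array([.539,.1755])+M@np.array(p)/1000
E
python3 - <<'E'
from h import *
st()
cv2.imwrite('pics/w6.png',bot.read_camera('wrist')); bot.read_camera('scene');bot.read_camera('side')
spots('wrist',['case','pliers_c','tray_handle']);spots('side',['case','pliers_c']);spots('scene',['case','pliers_c'])
# predicted inner rim corners
print(np.round(pix('wrist',[[*case(p),.06] for p in ([-75,105],[75,105],[75,-105],[-75,-105],[0,0])])))
E
```

```text
t 25.18 grasp [0.538, 0.1622, 0.1943] rot [-179.88, 0.08, 87.41] F [-0.1, 0.7, -1.2] open 0.0312 gf 27.3 q6 0.22
wrist case [([0.5371, 0.1712, -0.0026], 0.72)]
wrist pliers_c []
wrist tray_handle [([0.6604, 0.1668, 0.1611], 0.57)]
side case [([0.5398, 0.1747, 0.0004], 0.6)]
side pliers_c []
scene case [([0.5371, 0.1743, 0.0019], 0.7)]
scene pliers_c [([0.5404, 0.1735, 0.1828], 0.84)]
[[227.  93.]
 [415.  93.]
 [403. 333.]
 [239. 333.]
 [321. 220.]]
```

View pics/w6.png

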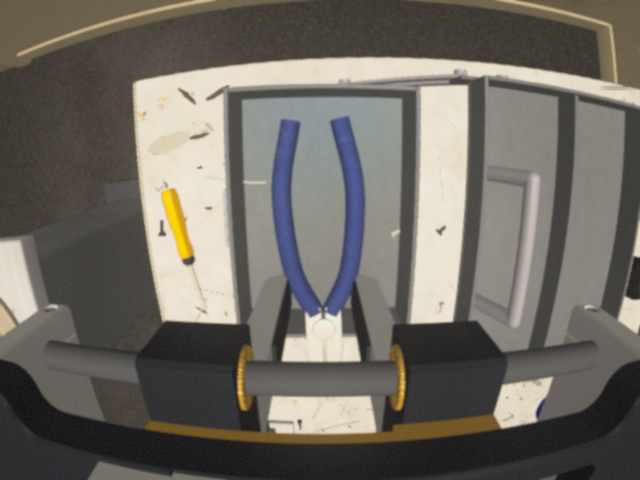

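The pliers are held above the compartment; the inner rim runs about (242..403, 95..335) and agrees with the model. I lower them.

Call:
send_rows(
  slide=[
    [0, 0, 40],
    [0, 0, 80],
    [0, 0, 120],
    [0, 0, 145],
    [0, 0, 160],
    [0, 0, 168],
    [0, 0, 168],
    [0, 0, 168],
  ],
  twist=[
    [0, 0, 0],
    [0, 0, 0],
    [0, 0, 0],
    [0, 0, 0],
    [0, 0, 0],
    [0, 0, 0],
    [0, 0, 0],
    [0, 0, 0],
  ],
)

```text
t: 26.35
tool_pos: [0.5388, 0.1638, 0.2084]
tool_rot: [3.141, -0.0, 1.527]
contact_force: [0.2, 0.6, -0.1]
opening: 0.0307
grip_force: 27.3
```

Call:
send_rows(
  slide=[
    [0, 0, 0],
    [0, 0, 0],
    [0, 0, 0],
    [0, 0, 0],
    [0, 0, -20],
    [0, 0, -40],
    [0, 0, -40],
  ],
  twist=[
    [0, 0, 0],
    [0, 0, 0],
    [0, 0, 0],
    [0, 0, 0],
    [0, 0, 0],
    [0, 0, 0],
    [0, 0, 0],
  ],
  grip=0,
)

```text
t: 26.93
tool_pos: [0.5397, 0.1639, 0.2517]
tool_rot: [3.134, -0.002, 1.527]
contact_force: [0.1, 0.5, -0.3]
opening: 0.0471
grip_force: 0.0
```

Run:
```python
from h import *
st()
bot.read_camera('wrist'); spots('wrist',['pliers_c'])
go([*case([-40,0]),.10],0); go([*case([-40,0]),.026],0)
go([*case([-40,0]),.10],180); print(bot.sense()['q'])
```

```text
t 26.93 grasp [0.5411, 0.1642, 0.0713] rot [179.57, -0.09, 87.48] F [0.1, 0.5, -0.3] open 0.0471 gf 0.0 q6 0.22
wrist pliers_c [([0.5379, 0.1782, 0.0014], 0.64)]
GO [np.float64(0.4990380711367257), np.float64(0.17724477549461343), 0.1] 0 slide [11.8, -39.9, -31.8] twist [0.002, -0.002, 1.527]
GO [np.float64(0.4990380711367257), np.float64(0.17724477549461343), 0.026] 0 slide [11.8, -40.1, 42.2] twist [0.002, -0.002, 1.527]
GO [np.float64(0.4990380711367257), np.float64(0.17724477549461343), 0.1] 180 slide [11.8, -39.9, -31.8] twist [0.002, 0.002, -1.615]
[ 1.71513763e-01  3.87239950e-01  1.75953093e+00 -1.20057927e-04
  9.92430332e-01  2.15612220e-01]
```

Pliers are on the floor of the compartment. With the gripper turned crosswise (camera to the front) I sweep them to the back wall to make room.

Call:
send_rows(
  slide=[
    [8, -46, -32],
    [8, -46, -32],
    [8, -46, -32],
    [8, -46, -32],
    [8, -46, -32],
    [8, -46, -32],
    [8, -46, -32],
    [8, -46, -32],
    [8, -46, -32],
    [8, -46, -32],
    [8, -46, -32],
    [8, -46, -32],
    [8, -46, -32],
    [8, -46, -32],
    [8, -46, 10],
    [8, -46, 46],
    [8, -46, 46],
    [8, -46, 46],
  ],
  twist=[
    [0, 0, -1.571],
    [0, 0, -1.571],
    [0, 0, -1.571],
    [0, 0, -1.571],
    [0, 0, -1.571],
    [0, 0, -1.571],
    [0, 0, -1.571],
    [0, 0, -1.571],
    [0, 0, -1.571],
    [0, 0, -1.571],
    [0, 0, -1.571],
    [0, 0, -1.571],
    [0, 0, -1.571],
    [0, 0, -1.571],
    [0, 0, -1.571],
    [0, 0, -1.571],
    [0, 0, -1.571],
    [0, 0, -1.571],
  ],
)

```text
t: 28.53
tool_pos: [0.496, 0.1742, 0.2035]
tool_rot: [3.139, 0.01, 3.096]
contact_force: [5.0, 1.7, 7.1]
opening: 0.0472
grip_force: 3.3
```

Run:
```python
from h import *
st()
go([*case([20,-5]),.0255],177.5)
```

```text
t 28.53 grasp [0.4979, 0.1746, 0.0231] rot [179.86, 0.6, 177.38] F [5.0, 1.7, 7.1] open 0.0472 gf 3.3 q6 -1.32
GO [np.float64(0.5587628674948105), np.float64(0.16963237114478397), 0.0255] 177.5 slide [-62.9, -1.7, -1.8] twist [0.002, 0.01, -0.002]
```

Call:
send_rows(
  slide=[
    [0, 0, -4],
    [-4, 0, -4],
    [-8, 0, -4],
    [-12, 0, -4],
    [-16, 0, -4],
    [-20, 0, -4],
    [-24, 0, -4],
    [-28, 0, -4],
    [-32, 0, -4],
    [-36, 0, -4],
    [-40, 0, -4],
    [-44, 0, -4],
    [-48, 0, -4],
    [-50, 0, -4],
    [-50, 0, -4],
  ],
  twist=[
    [0, 0, 0],
    [0, 0, 0],
    [0, 0, 0],
    [0, 0, 0],
    [0, 0, 0],
    [0, 0, 0],
    [0, 0, 0],
    [0, 0, 0],
    [0, 0, 0],
    [0, 0, 0],
    [0, 0, 0],
    [0, 0, 0],
    [0, 0, 0],
    [0, 0, 0],
    [0, 0, 0],
  ],
)

```text
t: 29.78
tool_pos: [0.5433, 0.1714, 0.206]
tool_rot: [3.142, 0.001, 3.098]
contact_force: [-0.8, -0.3, 0.2]
opening: 0.0469
grip_force: 0.0
```

Run:
```python
from h import *
st()
im=bot.read_camera('wrist'); im2=bot.read_camera('scene'); spots('scene',['pliers_c'])
cv2.imwrite('pics/c2.png',np.hstack([cv2.resize(im,(400,300)),cv2.resize(im2[150:300,170:370],(400,300))]))
```

```text
t 29.78 grasp [0.5435, 0.1714, 0.0256] rot [180.0, 0.05, 177.48] F [-0.8, -0.3, 0.2] open 0.0469 gf 0.0 q6 -1.34
scene pliers_c [([0.5712, 0.1719, 0.0107], 0.65)]
```

View pics/c2.png

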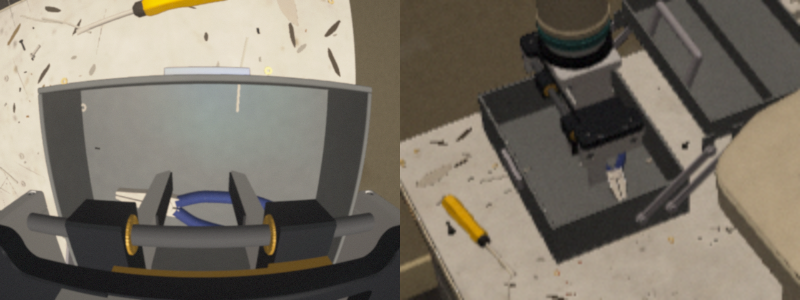

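The pliers are ahead of the fingers at about x 0.571. I push on toward the back wall.

Call:
send_rows(
  slide=[
    [-4, 0, 0],
    [-8, 0, 0],
    [-12, 0, 0],
    [-16, 0, 0],
    [-18, 0, 0],
    [-18, 0, 0],
    [-18, 0, 0],
  ],
  twist=[
    [0, 0, 0],
    [0, 0, 0],
    [0, 0, 0],
    [0, 0, 0],
    [0, 0, 0],
    [0, 0, 0],
    [0, 0, 0],
  ],
)

```text
t: 30.52
tool_pos: [0.5589, 0.1705, 0.2056]
tool_rot: [-3.141, -0.006, 3.098]
contact_force: [-5.0, -1.0, 4.0]
opening: 0.0467
grip_force: 2.8
```

Run:
```python
from h import *
st()
im=bot.read_camera('wrist'); im2=bot.read_camera('scene'); spots('scene',['pliers_c','screwdriver_red_c']); spots('wrist',['pliers_c'])
bot.read_camera('side');spots('side',['pliers_c','screwdriver_red_c'])
```

```text
t 30.52 grasp [0.5578, 0.1704, 0.0252] rot [-179.94, -0.37, 177.5] F [-5.0, -1.0, 4.0] open 0.0467 gf 2.8 q6 -1.35
scene pliers_c [([0.5846, 0.1689, 0.0111], 0.6)]
scene screwdriver_red_c [([0.3977, 0.157, 0.0098], 0.58)]
wrist pliers_c []
side pliers_c [([0.5826, 0.1711, 0.0089], 0.7)]
side screwdriver_red_c [([0.6878, -0.07, 0.0084], 0.73)]
```

Run:
```python
from h import *
go([.688,-.072,.20],91.5)
```

```text
GO [0.688, -0.072, 0.2] 91.5 slide [-138.5, -236.9, -175.5] twist [-0.006, -0.004, 1.501]
```

Call:
send_rows(
  slide=[
    [8, 0, 0],
    [15, 0, -40],
    [15, 0, -80],
    [15, 0, -120],
    [15, 0, -160],
    [15, 0, -200],
    [15, 0, -230],
    [15, 0, -230],
  ],
  twist=[
    [0, 0, 0],
    [0, 0, 0],
    [0, 0, 0],
    [0, 0, 0],
    [0, 0, 0],
    [0, 0, 0],
    [0, 0, 0],
    [0, 0, 0],
  ],
  grip=1,
)

```text
t: 31.58
tool_pos: [0.547, 0.1717, 0.4437]
tool_rot: [3.138, 0.016, 3.098]
contact_force: [1.3, 0.7, 1.8]
opening: 0.0934
grip_force: 0.0
```

Call:
send_rows(
  slide=[
    [-151, -237, 0],
    [-151, -237, 0],
    [-151, -237, 0],
    [-151, -237, 0],
    [-151, -237, 0],
    [-151, -237, 0],
    [-151, -237, 0],
    [-151, -237, 0],
    [-151, -237, 0],
    [-151, -237, 54],
    [-151, -237, 54],
    [-151, -237, 54],
    [-151, -237, 54],
    [-151, -237, 54],
    [-151, -237, 54],
    [-151, -237, 54],
  ],
  twist=[
    [0, 0, 1.501],
    [0, 0, 1.501],
    [0, 0, 1.501],
    [0, 0, 1.501],
    [0, 0, 1.501],
    [0, 0, 1.501],
    [0, 0, 1.501],
    [0, 0, 1.501],
    [0, 0, 1.501],
    [0, 0, 1.501],
    [0, 0, 1.501],
    [0, 0, 1.501],
    [0, 0, 1.501],
    [0, 0, 1.501],
    [0, 0, 1.501],
    [0, 0, 1.501],
  ],
)

```text
t: 32.92
tool_pos: [0.6863, -0.072, 0.3827]
tool_rot: [3.14, 0.0, 1.599]
contact_force: [0.0, 0.9, -0.8]
opening: 0.0938
grip_force: 0.0
```

Run:
```python
from h import *
st()
bot.read_camera('wrist')
m=axis('wrist','screwdriver_red_c',.01)
r=bot.spot_point('wrist','screwdriver_red_c'); spots('wrist',['screwdriver_red_c'])
v,u=np.nonzero(m); print('rows',v.min(),v.max()); 
for y in range(v.min(),v.max(),15): print(y,u[v==y].min(),u[v==y].max(),end=' | ')
print(pix('wrist',[[.688,-.072,.01]]))
print(unpix('wrist',[((u[v==v.min()+30].mean()),v.min()+30)],.015), unpix('wrist',[(u.mean(),v.min())],.015))
bot.read_camera('side');spots('side',['screwdriver_red_c'])
```

```text
t 32.92 grasp [0.6867, -0.0721, 0.2023] rot [179.89, 0.03, 91.6] F [0.0, 0.9, -0.8] open 0.0938 gf 0.0 q6 -0.23
screwdriver_red_c 0.41 n 1621 rect c [ 424.  -122.3] wh [129.5  54.8] ang 81.9 | pca yaw(own y vs +y) -11.55
wrist screwdriver_red_c []
rows 206 314
206 85 95 | 221 72 110 | 236 74 106 | 251 80 102 | Traceback (most recent call last):
  File "<stdin>", line 7, in <module>
    return umr_minimum(a, axis, None, out, keepdims, initial, where)
ValueError: zero-size array to reduction operation minimum which has no identity
```

Run:
```python
from h import *
im=bot.read_camera('wrist').astype(int)
m=((im[:,:,2]>100)&(im[:,:,1]<70)&(im[:,:,0]<70)).astype(np.uint8)
n,l,s,c=cv2.connectedComponentsWithStats(m); i=1+s[1:,4].argmax(); print(s[i],c[i])
v,u=np.nonzero(l==i)
P=unpix('wrist',np.c_[u,v],.015)[:,:2]*1000; print(cv2.minAreaRect(P.astype(np.float32)), P.min(0),P.max(0))
bot.read_camera('side');spots('side',['screwdriver_red_c']); bot.read_camera('wrist'); spots('wrist',['screwdriver_red_c'])
print(pix('wrist',[[.688,-.07,.015]]))
```

```text
[ 312  163   21   87 1671] [322.02812687 204.19030521]
((687.0272216796875, -57.73092269897461), (18.93637466430664, 82.99606323242188), 1.5057507753372192) [676.70128507 -99.31222666] [696.71862508 -16.07677472]
side screwdriver_red_c []
wrist screwdriver_red_c [([0.6882, -0.0719, 0.0095], 0.88)]
[[322.93408878 219.63934314]]
```

Call:
send_rows(
  slide=[
    [1, 1.5, 40],
    [1, 1.5, 80],
    [1, 1.5, 120],
    [1, 1.5, 155],
    [1, 1.5, 172],
    [1, 1.5, 180],
    [1, 1.5, 180],
    [1, 1.5, 180],
  ],
  twist=[
    [0, 0, 0],
    [0, 0, 0],
    [0, 0, 0],
    [0, 0, 0],
    [0, 0, 0],
    [0, 0, 0],
    [0, 0, 0],
    [0, 0, 0],
  ],
)

```text
t: 34.03
tool_pos: [0.6879, -0.0711, 0.2024]
tool_rot: [3.141, 0.0, 1.597]
contact_force: [-0.1, 0.3, -0.1]
opening: 0.094
grip_force: 0.0
```

Call:
send_rows(
  slide=[
    [0, 0, 0],
    [0, 0, 0],
    [0, 0, 0],
    [0, 0, 0],
    [0, 0, 0],
    [0, 0, 0],
    [0, 0, 0],
    [0, 0, 0],
    [0, 0, 0],
    [0, 0, 0],
    [0, 0, 0],
    [0, 0, 0],
    [0, 0, 0],
  ],
  twist=[
    [0, 0, 0],
    [0, 0, 0],
    [0, 0, 0],
    [0, 0, 0],
    [0, 0, 0],
    [0, 0, 0],
    [0, 0, 0],
    [0, 0, 0],
    [0, 0, 0],
    [0, 0, 0],
    [0, 0, 0],
    [0, 0, 0],
    [0, 0, 0],
  ],
  grip=-1,
  grip_force=30,
)

```text
t: 35.12
tool_pos: [0.6876, -0.071, 0.2019]
tool_rot: [3.142, 0.0, 1.597]
contact_force: [0.4, 0.1, -0.5]
opening: 0.0198
grip_force: 30.0
```

Call:
send_rows(
  slide=[
    [0, 0, -15],
    [0, 0, -50],
    [0, 0, -90],
    [0, 0, -130],
    [0, 0, -170],
    [0, 0, -210],
    [0, 0, -210],
  ],
  twist=[
    [0, 0, 0],
    [0, 0, 0],
    [0, 0, 0],
    [0, 0, 0],
    [0, 0, 0],
    [0, 0, 0],
    [0, 0, 0],
  ],
)

```text
t: 35.7
tool_pos: [0.6887, -0.0711, 0.422]
tool_rot: [3.125, 0.004, 1.597]
contact_force: [1.3, 0.5, 0.5]
opening: 0.0202
grip_force: 30.0
```

Run:
```python
from h import *
st()
go([*case([-4,25]),.21],87.5)
```

```text
t 35.7 grasp [0.6916, -0.0717, 0.2417] rot [179.05, 0.22, 91.49] F [1.3, 0.5, 0.5] open 0.0202 gf 30.0 q6 -0.23
GO [np.float64(0.536094291797806), np.float64(0.20065068308900777), 0.21] 87.5 slide [275.8, -145.9, 28.2] twist [0.017, 0.003, 0.07]
```

Call:
send_rows(
  slide=[
    [279, -150, 10],
    [279, -150, 10],
    [279, -150, 10],
    [279, -150, 10],
    [279, -150, 10],
    [279, -150, 10],
    [279, -150, 10],
    [279, -150, 10],
    [279, -150, 10],
    [279, -150, 10],
    [279, -150, 10],
    [279, -150, 10],
  ],
  twist=[
    [0, 0, 0.07],
    [0, 0, 0.07],
    [0, 0, 0.07],
    [0, 0, 0.07],
    [0, 0, 0.07],
    [0, 0, 0.07],
    [0, 0, 0.07],
    [0, 0, 0.07],
    [0, 0, 0.07],
    [0, 0, 0.07],
    [0, 0, 0.07],
    [0, 0, 0.07],
  ],
)

```text
t: 36.7
tool_pos: [0.5311, 0.2031, 0.4017]
tool_rot: [3.141, 0.001, 1.526]
contact_force: [-0.7, 0.2, -0.5]
opening: 0.0199
grip_force: 30.0
```

Run:
```python
from h import *
st()
go([*case([-4,28]),.028],87.5)
cv2.imwrite('pics/w7.png',bot.read_camera('wrist')); spots('wrist',['pliers_c','case'])
```

```text
t 36.7 grasp [0.5311, 0.2029, 0.2213] rot [179.99, 0.04, 87.41] F [-0.7, 0.2, -0.5] open 0.0199 gf 30.0 q6 0.29
GO [np.float64(0.536225149959902), np.float64(0.20364782775375334), 0.028] 87.5 slide [1.0, 5.1, 193.3] twist [0.0, 0.001, -0.002]
wrist pliers_c [([0.5845, 0.1679, 0.0042], 0.73)]
wrist case [([0.5383, 0.1702, -0.0009], 0.86)]
```

View pics/w7.png

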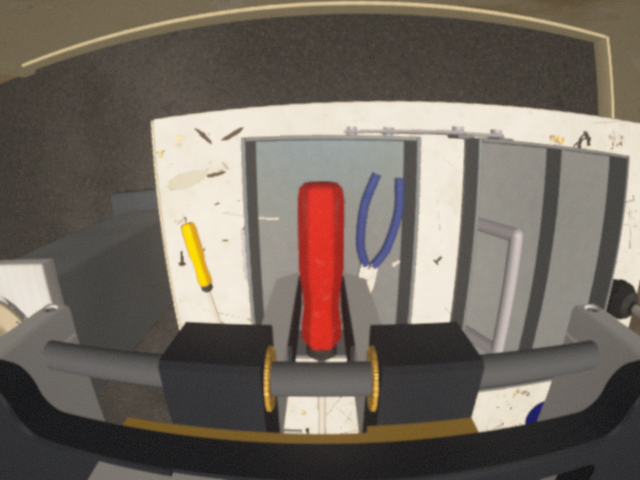

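Red is held. Pliers lie against the back, left edge at col 357 (about +26 mm in the case frame). I lower red at the case centreline.

Call:
send_rows(
  slide=[
    [1, 9, 40],
    [1, 9, 80],
    [1, 9, 120],
    [1, 9, 155],
    [1, 9, 175],
    [1, 9, 187],
    [1, 9, 194],
    [1, 9, 194],
    [1, 9, 194],
  ],
  twist=[
    [0, 0, 0],
    [0, 0, 0],
    [0, 0, 0],
    [0, 0, 0],
    [0, 0, 0],
    [0, 0, 0],
    [0, 0, 0],
    [0, 0, 0],
    [0, 0, 0],
  ],
)

```text
t: 37.6
tool_pos: [0.5401, 0.2042, 0.2082]
tool_rot: [3.141, -0.0, 1.526]
contact_force: [0.6, 0.9, -0.6]
opening: 0.0204
grip_force: 30.0
```

Call:
send_rows(
  slide=[
    [0, 0, 0],
    [0, 0, 0],
    [0, 0, 0],
    [0, 0, -30],
    [0, 0, -70],
    [0, 0, -110],
    [0, 0, -150],
    [0, 0, -170],
    [0, 0, -170],
  ],
  twist=[
    [0, 0, 0],
    [0, 0, 0],
    [0, 0, 0],
    [0, 0, 0],
    [0, 0, 0],
    [0, 0, 0],
    [0, 0, 0],
    [0, 0, 0],
    [0, 0, 0],
  ],
  grip=-0.4,
)

```text
t: 38.35
tool_pos: [0.5405, 0.205, 0.3846]
tool_rot: [3.129, -0.004, 1.527]
contact_force: [0.2, -0.3, 0.1]
opening: 0.0282
grip_force: 0.0
```

Run:
```python
from h import *
st()
bot.read_camera('wrist');spots('wrist',['pliers_c','screwdriver_red_c','screwdriver_yellow_c']); axis('wrist','screwdriver_yellow_c',.008)
bot.read_camera('scene');spots('scene',['screwdriver_red_c','screwdriver_yellow_c'])
bot.read_camera('side');spots('side',['screwdriver_red_c','screwdriver_yellow_c'])
go([.3975,.155,.16],97.5)
```

```text
t 38.35 grasp [0.5428, 0.2056, 0.2042] rot [179.29, -0.2, 87.49] F [0.2, -0.3, 0.1] open 0.0282 gf 0.0 q6 0.29
wrist pliers_c [([0.584, 0.1733, 0.0021], 0.74)]
wrist screwdriver_red_c [([0.5393, 0.2055, 0.0135], 0.7), ([0.5834, 0.1692, 0.0025], 0.6)]
wrist screwdriver_yellow_c [([0.3988, 0.1558, 0.007], 0.59)]
screwdriver_yellow_c 0.56 n 1207 rect c [390.7 152.1] wh [ 19.5 104.8] ang 10.3 | pca yaw(own y vs +y) 9.97
scene screwdriver_red_c [([0.5383, 0.2048, 0.0124], 0.56)]
scene screwdriver_yellow_c [([0.4492, -0.077, 0.0408], 0.54), ([0.3967, 0.1599, 0.0101], 0.53)]
side screwdriver_red_c [([0.4448, -0.1654, 0.0001], 0.69)]
side screwdriver_yellow_c [([0.3905, 0.1562, 0.008], 0.49)]
GO [0.3975, 0.155, 0.16] 97.5 slide [-55.8, -139.5, 36.9] twist [-0.001, 0.0, -0.175]
```

Call:
send_rows(
  slide=[
    [-55, -142, 0],
    [-55, -142, 0],
    [-55, -142, 0],
    [-55, -142, 30],
    [-55, -142, 30],
    [-55, -142, 30],
    [-55, -142, 30],
    [-55, -142, 30],
  ],
  twist=[
    [0, 0, -0.2],
    [0, 0, -0.2],
    [0, 0, -0.2],
    [0, 0, -0.2],
    [0, 0, -0.2],
    [0, 0, -0.2],
    [0, 0, -0.2],
    [0, 0, -0.2],
  ],
  grip=1,
)

```text
t: 39.57
tool_pos: [0.3976, 0.1565, 0.3494]
tool_rot: [3.137, -0.0, 1.727]
contact_force: [0.8, 0.2, 0.1]
opening: 0.0778
grip_force: 0.0
```

Run:
```python
from h import *
st()
im=bot.read_camera('wrist').astype(int); spots('wrist',['screwdriver_yellow_c'])
m=((im[:,:,2]>140)&(im[:,:,1]>90)&(im[:,:,0]<60)); m[330:]=0; m=m.astype(np.uint8)
n,l,s,c=cv2.connectedComponentsWithStats(m); i=1+s[1:,4].argmax(); print(s[i],c[i])
v,u=np.nonzero(l==i)
P=unpix('wrist',np.c_[u,v],.012)[:,:2]*1000; print(cv2.minAreaRect(P.astype(np.float32)), P.min(0),P.max(0))
axis('wrist','screwdriver_yellow_c',.008)
```

```text
t 39.57 grasp [0.3984, 0.1566, 0.169] rot [179.75, -0.01, 98.93] F [0.8, 0.2, 0.1] open 0.0778 gf 0.0 q6 0.06
wrist screwdriver_yellow_c [([0.3983, 0.1534, 0.0056], 0.67)]
[ 307  175   18   80 1238] [316.22132472 213.12520194]
((391.97802734375, 167.78668212890625), (14.549895286560059, 70.12850189208984), 9.014711380004883) [380.39845781 132.64382685] [403.9314394  202.42287992]
screwdriver_yellow_c 0.84 n 1945 rect c [396.4 138.4] wh [ 20.1 130.8] ang 8.4 | pca yaw(own y vs +y) 9.58
```

Call:
send_rows(
  slide=[
    [1, -2.3, 40],
    [1, -2.3, 80],
    [1, -2.3, 120],
    [1, -2.3, 140],
    [1, -2.3, 148],
    [1, -2.3, 148],
    [1, -2.3, 148],
  ],
  twist=[
    [0, 0, 0],
    [0, 0, 0],
    [0, 0, 0],
    [0, 0, 0],
    [0, 0, 0],
    [0, 0, 0],
    [0, 0, 0],
  ],
)

```text
t: 40.3
tool_pos: [0.394, 0.1569, 0.2005]
tool_rot: [3.14, 0.0, 1.727]
contact_force: [-0.7, 0.2, -0.2]
opening: 0.0939
grip_force: 0.0
```

Call:
send_rows(
  slide=[
    [0, 0, 0],
    [0, 0, 0],
    [0, 0, 0],
    [0, 0, 0],
    [0, 0, 0],
    [0, 0, 0],
    [0, 0, 0],
    [0, 0, 0],
    [0, 0, 0],
    [0, 0, 0],
    [0, 0, 0],
    [0, 0, 0],
    [0, 0, 0],
  ],
  twist=[
    [0, 0, 0],
    [0, 0, 0],
    [0, 0, 0],
    [0, 0, 0],
    [0, 0, 0],
    [0, 0, 0],
    [0, 0, 0],
    [0, 0, 0],
    [0, 0, 0],
    [0, 0, 0],
    [0, 0, 0],
    [0, 0, 0],
    [0, 0, 0],
  ],
  grip=-1,
  grip_force=30,
)

```text
t: 41.38
tool_pos: [0.3928, 0.1566, 0.2]
tool_rot: [3.141, 0.0, 1.727]
contact_force: [-0.2, -0.4, -0.1]
opening: 0.0165
grip_force: 29.9
```

Call:
send_rows(
  slide=[
    [0, 0, -15],
    [0, 0, -50],
    [0, 0, -90],
    [0, 0, -130],
    [0, 0, -150],
    [0, 0, -150],
    [0, 0, -150],
  ],
  twist=[
    [0, 0, 0],
    [0, 0, 0],
    [0, 0, 0],
    [0, 0, 0],
    [0, 0, 0],
    [0, 0, 0],
    [0, 0, 0],
  ],
)

```text
t: 41.97
tool_pos: [0.3927, 0.1566, 0.3507]
tool_rot: [3.139, -0.0, 1.727]
contact_force: [-0.4, 0.1, -0.5]
opening: 0.0165
grip_force: 29.9
```

Run:
```python
from h import *
st()
go([*case([-36,30]),.17],87.5)
```

```text
t 41.97 grasp [0.3931, 0.1566, 0.1703] rot [179.86, -0.0, 98.94] F [-0.4, 0.1, -0.5] open 0.0165 gf 29.9 q6 0.06
GO [np.float64(0.5043428456440132), np.float64(0.20704174459260782), 0.17] 87.5 slide [32.5, 118.2, 0.6] twist [0.003, -0.0, 0.2]
```

Call:
send_rows(
  slide=[
    [32, 118, 0],
    [32, 118, 0],
    [32, 118, 0],
    [32, 118, 0],
    [32, 118, 0],
    [32, 118, 0],
    [32, 118, 40],
    [32, 118, 80],
    [32, 118, 115],
    [32, 118, 135],
    [32, 118, 144],
    [32, 118, 144],
    [32, 118, 144],
  ],
  twist=[
    [0, 0, 0.2],
    [0, 0, 0.2],
    [0, 0, 0.2],
    [0, 0, 0.2],
    [0, 0, 0.2],
    [0, 0, 0.2],
    [0, 0, 0.2],
    [0, 0, 0.2],
    [0, 0, 0.2],
    [0, 0, 0.2],
    [0, 0, 0.2],
    [0, 0, 0.2],
    [0, 0, 0.2],
  ],
)

```text
t: 43.05
tool_pos: [0.5032, 0.206, 0.2061]
tool_rot: [-3.141, 0.0, 1.527]
contact_force: [0.2, -0.7, -0.3]
opening: 0.0159
grip_force: 30.0
```

Call:
send_rows(
  slide=[
    [0, 0, 0],
    [0, 0, 0],
    [0, 0, 0],
    [0, 0, -30],
    [0, 0, -70],
    [0, 0, -110],
    [0, 0, -150],
    [0, 0, -150],
    [0, 0, -150],
  ],
  twist=[
    [0, 0, 0],
    [0, 0, 0],
    [0, 0, 0],
    [0, 0, 0],
    [0, 0, 0],
    [0, 0, 0],
    [0, 0, 0],
    [0, 0, 0],
    [0, 0, 0],
  ],
  grip=-0.4,
)

```text
t: 43.8
tool_pos: [0.5047, 0.2066, 0.359]
tool_rot: [3.135, -0.002, 1.527]
contact_force: [0.7, -0.0, -0.4]
opening: 0.0282
grip_force: 0.0
```

Run:
```python
from h import *
st()
cv2.imwrite('pics/w8.png',bot.read_camera('wrist'));spots('wrist',['pliers_c','screwdriver_red_c','screwdriver_yellow_c'])
bot.read_camera('scene');spots('scene',['pliers_c','screwdriver_red_c','screwdriver_yellow_c','pole_mid'])
go([*case([-62,35]),.10],177.5)
```

```text
t 43.8 grasp [0.506, 0.207, 0.1786] rot [179.62, -0.11, 87.49] F [0.7, -0.0, -0.4] open 0.0282 gf 0.0 q6 0.3
wrist pliers_c [([0.5837, 0.1723, 0.0021], 0.94)]
wrist screwdriver_red_c [([0.545, 0.2044, 0.0138], 0.91)]
wrist screwdriver_yellow_c [([0.5074, 0.206, 0.01], 0.97)]
scene pliers_c [([0.5857, 0.1667, 0.0117], 0.84)]
scene screwdriver_red_c [([0.5407, 0.2037, 0.0119], 0.53)]
scene screwdriver_yellow_c []
scene pole_mid [([0.4483, -0.1717, 0.0404], 0.94)]
GO [np.float64(0.47858568881971164), np.float64(0.21317108977201585), 0.1] 177.5 slide [5.6, -25.8, 74.5] twist [-0.002, -0.001, -1.571]
```

View pics/w8.png

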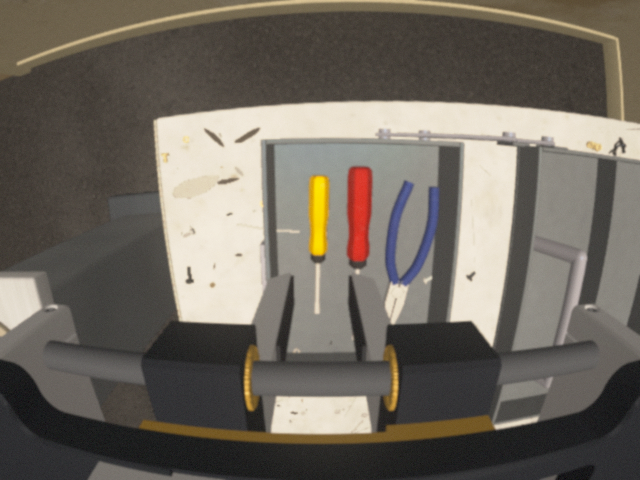

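All three tools lie in the compartment: yellow (319,220), red (359,215), pliers (410,235). I sweep yellow and red together toward the pliers to free the front for the pole.

Call:
send_rows(
  slide=[
    [7, -25, 50],
    [7, -25, 50],
    [7, -25, 50],
    [7, -25, 50],
    [7, -25, 50],
    [7, -25, 50],
    [7, -25, 50],
    [7, -25, 50],
    [7, -25, 50],
    [7, -25, 50],
    [7, -25, 50],
    [7, -25, 50],
    [7, -25, 50],
    [7, -25, 50],
    [7, -25, 90],
    [7, -25, 130],
    [7, -25, 148],
    [7, -25, 148],
    [7, -25, 148],
  ],
  twist=[
    [0, 0, -1.571],
    [0, 0, -1.571],
    [0, 0, -1.571],
    [0, 0, -1.571],
    [0, 0, -1.571],
    [0, 0, -1.571],
    [0, 0, -1.571],
    [0, 0, -1.571],
    [0, 0, -1.571],
    [0, 0, -1.571],
    [0, 0, -1.571],
    [0, 0, -1.571],
    [0, 0, -1.571],
    [0, 0, -1.571],
    [0, 0, -1.571],
    [0, 0, -1.571],
    [0, 0, -1.571],
    [0, 0, -1.571],
    [0, 0, -1.571],
  ],
)

```text
t: 45.83
tool_pos: [0.4796, 0.2145, 0.2069]
tool_rot: [-3.141, -0.002, 3.096]
contact_force: [-0.3, -0.5, 0.7]
opening: 0.0282
grip_force: 0.0
```

Run:
```python
from h import *
st()
go([*case([-21,35]),.027],177.5)
```

```text
t 45.83 grasp [0.4792, 0.2144, 0.0265] rot [-179.95, -0.12, 177.39] F [-0.3, -0.5, 0.7] open 0.0282 gf 0.0 q6 -1.24
GO [np.float64(0.5195466659045678), np.float64(0.21138269489003708), 0.027] 177.5 slide [-40.1, -1.3, -0.6] twist [-0.001, -0.002, -0.002]
```

Call:
send_rows(
  slide=[
    [-4, 0, 0],
    [-8, 0, 0],
    [-12, 0, 0],
    [-16, 0, 0],
    [-20, 0, 0],
    [-24, 0, 0],
    [-28, 0, 0],
    [-32, 0, 0],
    [-36, 0, 0],
    [-39, 0, 0],
    [-39, 0, 0],
    [-39, 0, 0],
  ],
  twist=[
    [0, 0, 0],
    [0, 0, 0],
    [0, 0, 0],
    [0, 0, 0],
    [0, 0, 0],
    [0, 0, 0],
    [0, 0, 0],
    [0, 0, 0],
    [0, 0, 0],
    [0, 0, 0],
    [0, 0, 0],
    [0, 0, 0],
  ],
)

```text
t: 46.83
tool_pos: [0.5189, 0.2128, 0.2079]
tool_rot: [-3.142, 0.0, 3.098]
contact_force: [-0.2, 0.3, -0.9]
opening: 0.0279
grip_force: 0.0
```

Call:
send_rows(
  slide=[
    [8, 0, 0],
    [12, 0, -40],
    [12, 0, -80],
    [12, 0, -120],
    [12, 0, -160],
    [12, 0, -200],
    [12, 0, -200],
    [12, 0, -200],
  ],
  twist=[
    [0, 0, 0],
    [0, 0, 0],
    [0, 0, 0],
    [0, 0, 0],
    [0, 0, 0],
    [0, 0, 0],
    [0, 0, 0],
    [0, 0, 0],
  ],
)

```text
t: 47.5
tool_pos: [0.5062, 0.2135, 0.4105]
tool_rot: [3.14, 0.005, 3.098]
contact_force: [0.1, 0.2, 0.2]
opening: 0.0283
grip_force: 0.0
```

Run:
```python
from h import *
st()
bot.read_camera('scene')
go([.448,-.171,.15],86.5)
```

```text
t 47.5 grasp [0.5072, 0.2138, 0.2301] rot [179.9, 0.31, 177.51] F [0.1, 0.2, 0.2] open 0.0283 gf 0.0 q6 -1.25
GO [0.448, -0.171, 0.15] 86.5 slide [41.0, -386.5, 77.7] twist [0.001, 0.0, 1.588]
```

Call:
send_rows(
  slide=[
    [41, -366, 0],
    [41, -366, 0],
    [41, -366, 0],
    [41, -366, 0],
    [41, -366, 0],
    [41, -366, 0],
    [41, -366, 0],
    [41, -366, 0],
    [41, -366, 0],
    [41, -366, 0],
    [41, -366, 78],
    [41, -366, 78],
    [41, -366, 78],
    [41, -366, 78],
    [41, -366, 78],
    [41, -366, 78],
  ],
  twist=[
    [0, 0, 1.588],
    [0, 0, 1.588],
    [0, 0, 1.588],
    [0, 0, 1.588],
    [0, 0, 1.588],
    [0, 0, 1.588],
    [0, 0, 1.588],
    [0, 0, 1.588],
    [0, 0, 1.588],
    [0, 0, 1.588],
    [0, 0, 1.588],
    [0, 0, 1.588],
    [0, 0, 1.588],
    [0, 0, 1.588],
    [0, 0, 1.588],
    [0, 0, 1.588],
  ],
  grip=0.3,
)

```text
t: 48.88
tool_pos: [0.4497, -0.1504, 0.3298]
tool_rot: [-3.141, 0.0, 1.512]
contact_force: [-0.1, -1.1, 0.3]
opening: 0.0613
grip_force: 0.0
```

Run:
```python
from h import *
st()
cv2.imwrite('pics/w9.png',bot.read_camera('wrist'));spots('wrist',['pole_mid','pole_head'])
print(pix('wrist',[[.448,-.171,.054],[.454,-.072,.055]]))
bot.read_camera('scene');spots('scene',['pole_mid','pole_head'])
bot.read_camera('side');spots('side',['pole_mid','pole_head'])
```

```text
t 48.88 grasp [0.4497, -0.1504, 0.1494] rot [-179.99, 0.0, 86.63] F [-0.1, -1.1, 0.3] open 0.0613 gf 0.0 q6 -0.41
wrist pole_mid [([0.4483, -0.1714, 0.0424], 0.84)]
wrist pole_head [([0.4564, -0.0758, 0.0459], 0.65)]
[[319.43201795 274.43879756]
 [319.36762066 136.27336179]]
scene pole_mid []
scene pole_head [([0.4502, -0.0754, 0.0415], 0.55)]
side pole_mid [([0.4445, -0.1695, 0.0399], 0.61)]
side pole_head [([0.4476, -0.0779, 0.036], 0.66)]
```

View pics/w9.png

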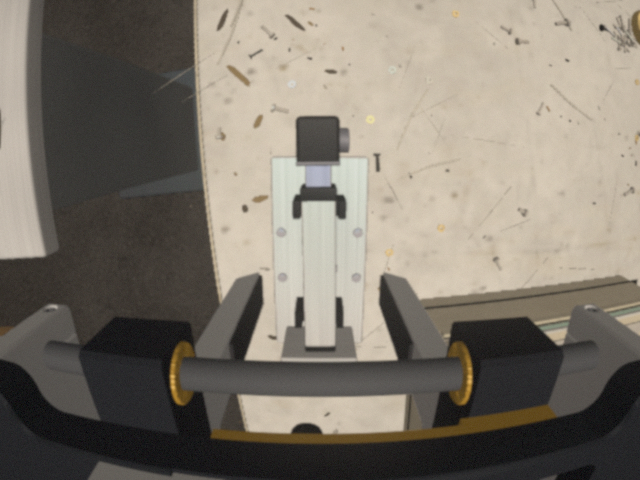

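The pole is straight at col 320, collapsed, and the button sticks out about 7 mm at (344,138). I grasp it.

Call:
send_rows(
  slide=[
    [0, 0, 40],
    [0, 0, 80],
    [0, 0, 100],
    [0, 0, 107],
    [0, 0, 107],
    [0, 0, 107],
  ],
  twist=[
    [0, 0, 0],
    [0, 0, 0],
    [0, 0, 0],
    [0, 0, 0],
    [0, 0, 0],
    [0, 0, 0],
  ],
)

```text
t: 49.83
tool_pos: [0.4502, -0.1508, 0.2236]
tool_rot: [3.141, 0.0, 1.51]
contact_force: [0.3, -0.2, 0.2]
opening: 0.0614
grip_force: 0.0
```

Call:
send_rows(
  slide=[
    [0, 0, 0],
    [0, 0, 0],
    [0, 0, 0],
    [0, 0, 0],
    [0, 0, 0],
    [0, 0, 0],
    [0, 0, 0],
    [0, 0, 0],
    [0, 0, 0],
    [0, 0, 0],
  ],
  twist=[
    [0, 0, 0],
    [0, 0, 0],
    [0, 0, 0],
    [0, 0, 0],
    [0, 0, 0],
    [0, 0, 0],
    [0, 0, 0],
    [0, 0, 0],
    [0, 0, 0],
    [0, 0, 0],
  ],
  grip=-1,
  grip_force=40,
)

```text
t: 50.67
tool_pos: [0.4494, -0.1504, 0.2232]
tool_rot: [-3.141, 0.0, 1.51]
contact_force: [-2.5, -0.7, 6.0]
opening: 0.0236
grip_force: 40.0
```

Call:
send_rows(
  slide=[
    [0, 0, -10],
    [0, 0, -30],
    [0, 0, -60],
    [0, 0, -100],
    [0, 0, -130],
    [0, 0, -130],
    [0, 0, -130],
  ],
  twist=[
    [0, 0, 0],
    [0, 0, 0],
    [0, 0, 0],
    [0, 0, 0],
    [0, 0, 0],
    [0, 0, 0],
    [0, 0, 0],
  ],
)

```text
t: 51.25
tool_pos: [0.4499, -0.1506, 0.3539]
tool_rot: [3.138, 0.001, 1.51]
contact_force: [1.1, 0.4, -2.7]
opening: 0.0237
grip_force: 40.0
```

Run:
```python
from h import *
st()
bot.read_camera('scene');spots('scene',['pole_mid','pole_head'])
go([*case([-46,-6]),.172],87.5)
```

```text
t 51.25 grasp [0.4505, -0.1508, 0.1735] rot [179.81, 0.08, 86.5] F [1.1, 0.4, -2.7] open 0.0237 gf 40.0 q6 -0.41
scene pole_mid [([0.448, -0.1738, 0.1701], 0.82)]
scene pole_head []
GO [np.float64(0.49278206548304254), np.float64(0.17151220248931429), 0.172] 87.5 slide [323.6, 24.2, -1.1] twist [-0.004, -0.002, -0.017]
```

Call:
send_rows(
  slide=[
    [324, 25, 0],
    [324, 25, 0],
    [324, 25, 0],
    [324, 25, 0],
    [324, 25, 0],
    [324, 25, 0],
    [324, 25, 0],
    [324, 25, 0],
    [324, 25, 0],
    [324, 25, 0],
    [324, 25, 0],
  ],
  twist=[
    [0, 0, -0.017],
    [0, 0, -0.017],
    [0, 0, -0.017],
    [0, 0, -0.017],
    [0, 0, -0.017],
    [0, 0, -0.017],
    [0, 0, -0.017],
    [0, 0, -0.017],
    [0, 0, -0.017],
    [0, 0, -0.017],
    [0, 0, -0.017],
  ],
)

```text
t: 52.32
tool_pos: [0.4938, 0.1712, 0.3511]
tool_rot: [-3.138, 0.002, 1.528]
contact_force: [0.1, 0.1, -2.6]
opening: 0.0239
grip_force: 40.0
```

Run:
```python
from h import *
st()
cv2.imwrite('pics/w10.png',bot.read_camera('wrist'))
bot.read_camera('scene');spots('scene',['screwdriver_yellow_c','pole_mid'])
print(np.round(pix('wrist',[[*case(p),z] for p,z in (([-75,100],.06),([-75,50],.06),([-75,50],.004),([-12,40],.02),([-26,70],.025))])))
go([*case([-46,-6]),.0185],87.5)
```

```text
t 52.32 grasp [0.4931, 0.1709, 0.1707] rot [-179.78, 0.11, 87.53] F [0.1, 0.1, -2.6] open 0.0239 gf 40.0 q6 0.24
scene screwdriver_yellow_c [([0.5382, 0.207, 0.0135], 0.62), ([0.4505, -0.1683, 0.0029], 0.47)]
scene pole_mid [([0.4917, 0.1484, 0.1678], 0.61)]
[[279.  99.]
 [279. 166.]
 [286. 162.]
 [360. 175.]
 [344. 139.]]
GO [np.float64(0.49278206548304254), np.float64(0.17151220248931429), 0.0185] 87.5 slide [1.4, -1.4, 153.6] twist [-0.001, 0.001, -0.002]
```

View pics/w10.png

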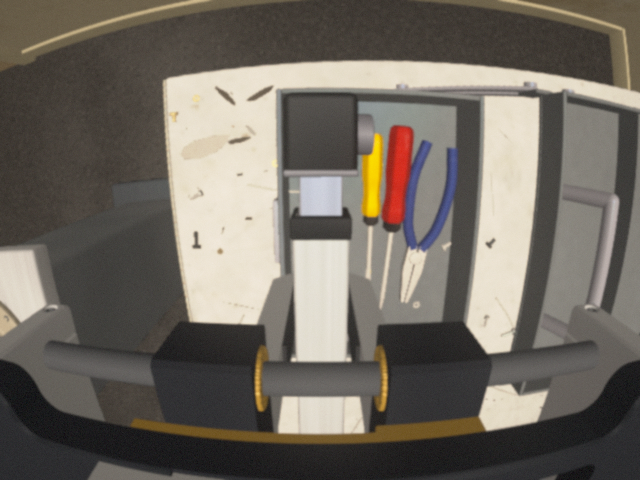

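Tools are grouped at the back (yellow's front edge at col 362), leaving the front strip free for the pole and button. I lower the pole.

Call:
send_rows(
  slide=[
    [1, -0.5, 40],
    [1, -0.5, 80],
    [1, -0.5, 115],
    [1, -0.5, 135],
    [1, -0.5, 142],
    [1, -0.5, 146],
    [1, -0.5, 146],
    [1, -0.5, 146],
  ],
  twist=[
    [0, 0, 0],
    [0, 0, 0],
    [0, 0, 0],
    [0, 0, 0],
    [0, 0, 0],
    [0, 0, 0],
    [0, 0, 0],
    [0, 0, 0],
  ],
)

```text
t: 53.18
tool_pos: [0.4948, 0.1723, 0.2083]
tool_rot: [3.139, -0.001, 1.526]
contact_force: [-0.1, 0.1, -2.4]
opening: 0.0235
grip_force: 40.0
```

Call:
send_rows(
  slide=[
    [0, 0, 0],
    [0, 0, 0],
    [0, 0, 0],
    [0, 0, 0],
  ],
  twist=[
    [0, 0, 0],
    [0, 0, 0],
    [0, 0, 0],
    [0, 0, 0],
  ],
  grip=-0.37,
)

```text
t: 53.52
tool_pos: [0.4942, 0.1726, 0.2079]
tool_rot: [3.139, -0.0, 1.527]
contact_force: [-0.8, 0.1, -0.0]
opening: 0.0298
grip_force: 0.0
```

Call:
send_rows(
  slide=[
    [0, 0, -20],
    [0, 0, -50],
    [0, 0, -90],
    [0, 0, -130],
    [0, 0, -170],
    [0, 0, -200],
    [0, 0, -200],
    [0, 0, -200],
  ],
  twist=[
    [0, 0, 0],
    [0, 0, 0],
    [0, 0, 0],
    [0, 0, 0],
    [0, 0, 0],
    [0, 0, 0],
    [0, 0, 0],
    [0, 0, 0],
  ],
)

```text
t: 54.18
tool_pos: [0.494, 0.1725, 0.4093]
tool_rot: [3.136, -0.001, 1.527]
contact_force: [-0.0, -0.1, -1.2]
opening: 0.0294
grip_force: 0.0
```

Run:
```python
from h import *
st()
im=bot.read_camera('wrist'); cv2.imwrite('pics/w11.png',im);spots('wrist',['pole_mid','pole_head','screwdriver_red_c','screwdriver_yellow_c','pliers_c','tray_handle'])
bot.read_camera('scene');spots('scene',['pole_mid','pole_head','tray_handle'])
bot.read_camera('side');spots('side',['pole_mid','pole_head','tray_handle'])
```

```text
t 54.18 grasp [0.4949, 0.1727, 0.2289] rot [179.7, -0.07, 87.49] F [-0.0, -0.1, -1.2] open 0.0294 gf 0.0 q6 0.25
wrist pole_mid [([0.4909, 0.1487, 0.0162], 0.71)]
wrist pole_head [([0.5012, 0.2499, 0.0187], 0.9)]
wrist screwdriver_red_c [([0.5614, 0.2051, 0.014], 0.56)]
wrist screwdriver_yellow_c [([0.5419, 0.2027, 0.0069], 0.78)]
wrist pliers_c [([0.5847, 0.17, 0.0073], 0.71)]
wrist tray_handle [([0.6574, 0.1691, 0.1606], 0.77)]
scene pole_mid [([0.4923, 0.1523, 0.0162], 0.85)]
scene pole_head [([0.4987, 0.2478, 0.0159], 0.58)]
scene tray_handle [([0.6566, 0.171, 0.1614], 0.65)]
side pole_mid [([0.4913, 0.1555, 0.0152], 0.63)]
side pole_head []
side tray_handle [([0.6622, 0.1712, 0.1617], 0.87)]
```

Pole, red, yellow and pliers are all on the compartment floor. Back to the handle.

Call:
send_rows(
  slide=[
    [0, 60, 0],
    [0, 120, 0],
    [0, 166, 0],
    [0, 166, 20],
    [0, 166, 20],
    [0, 166, 20],
    [0, 166, 20],
    [0, 166, 20],
  ],
  twist=[
    [0, 0, 0],
    [0, 0, 0],
    [0, 0, 0],
    [0, 0, 0],
    [0, 0, 0],
    [0, 0, 0],
    [0, 0, 0],
    [0, 0, 0],
  ],
  grip=0.6,
)

```text
t: 55.6
tool_pos: [0.6585, 0.1654, 0.3877]
tool_rot: [-3.141, -0.0, 1.527]
contact_force: [0.3, 0.4, 0.4]
opening: 0.0747
grip_force: 0.0
```

Run:
```python
from h import *
st()
bot.read_camera('wrist');spots('wrist',['tray_handle']); bot.read_camera('scene');spots('scene',['tray_handle']); bot.read_camera('side');spots('side',['tray_handle'])
go([.661,.173,.161],87.5)
a=np.radians(15);f=lambda q:np.array([105*(np.cos(a)-np.cos(a+q)),105*(np.sin(a+q)-np.sin(a))])
q0=2.18
print([[0]+[float(t) for t in np.round((f(q)-f(q0))*[1,-1],1)] for q in np.linspace(2.18,0,32)[1:]])
```

```text
t 55.6 grasp [0.6585, 0.1654, 0.2073] rot [-179.99, -0.0, 87.51] F [0.3, 0.4, 0.4] open 0.0747 gf 0.0 q6 0.19
wrist tray_handle [([0.6621, 0.1691, 0.1612], 0.66)]
scene tray_handle [([0.6578, 0.1697, 0.1643], 0.94)]
side tray_handle [([0.6631, 0.1746, 0.1627], 0.83)]
GO [0.661, 0.173, 0.161] 87.5 slide [7.7, 1.7, 46.7] twist [0.001, -0.0, 0.0]
[[0, -5.0, -5.5], [0, -10.3, -10.6], [0, -15.9, -15.3], [0, -21.9, -19.6], [0, -28.2, -23.5], [0, -34.7, -27.0], [0, -41.5, -29.9], [0, -48.4, -32.4], [0, -55.6, -34.4], [0, -62.8, -35.9], [0, -70.1, -36.9], [0, -77.5, -37.3], [0, -84.9, -37.3], [0, -92.2, -36.7], [0, -99.5, -35.6], [0, -106.7, -34.0], [0, -113.8, -31.9], [0, -120.7, -29.3], [0, -127.4, -26.2], [0, -133.9, -22.7], [0, -140.1, -18.7], [0, -146.0, -14.3], [0, -151.6, -9.5], [0, -156.9, -4.3], [0, -161.7, 1.3], [0, -166.2, 7.2], [0, -170.2, 13.4], [0, -173.8, 19.8], [0, -176.9, 26.5], [0, -179.6, 33.4], [0, -181.7, 40.5]]
```

Call:
send_rows(
  slide=[
    [8, 2, 30],
    [8, 2, 46.5],
    [8, 2, 46.5],
    [8, 2, 46.5],
    [8, 2, 46.5],
  ],
  twist=[
    [0, 0, 0],
    [0, 0, 0],
    [0, 0, 0],
    [0, 0, 0],
    [0, 0, 0],
  ],
)

```text
t: 56.32
tool_pos: [0.6623, 0.173, 0.3418]
tool_rot: [3.14, -0.0, 1.527]
contact_force: [-0.1, 0.0, 0.6]
opening: 0.0755
grip_force: 0.0
```

Call:
send_rows(
  slide=[
    [0, 0, 0],
    [0, 0, 0],
    [0, 0, 0],
    [0, 0, 0],
    [0, 0, 0],
    [0, 0, 0],
    [0, 0, 0],
    [0, 0, 0],
    [0, 0, 0],
    [0, 0, 0],
    [0, 0, 0],
    [0, 0, 0],
    [0, 0, 0],
  ],
  twist=[
    [0, 0, 0],
    [0, 0, 0],
    [0, 0, 0],
    [0, 0, 0],
    [0, 0, 0],
    [0, 0, 0],
    [0, 0, 0],
    [0, 0, 0],
    [0, 0, 0],
    [0, 0, 0],
    [0, 0, 0],
    [0, 0, 0],
    [0, 0, 0],
  ],
  grip=-1,
  grip_force=35,
)

```text
t: 57.4
tool_pos: [0.6618, 0.1731, 0.3404]
tool_rot: [-3.141, 0.0, 1.527]
contact_force: [-2.2, -0.1, 0.7]
opening: 0.0089
grip_force: 35.0
```

Call:
send_rows(
  slide=[
    [0, -5, -5.5],
    [0, -10.3, -10.6],
    [0, -15.9, -15.3],
    [0, -21.9, -19.6],
    [0, -28.2, -23.5],
    [0, -34.7, -27],
    [0, -41.5, -29.9],
    [0, -48.4, -32.4],
    [0, -55.6, -34.4],
    [0, -62.8, -35.9],
    [0, -70.1, -36.9],
    [0, -77.5, -37.3],
    [0, -84.9, -37.3],
    [0, -92.2, -36.7],
    [0, -99.5, -35.6],
    [0, -106.7, -34],
    [0, -113.8, -31.9],
    [0, -120.7, -29.3],
    [0, -127.4, -26.2],
    [0, -133.9, -22.7],
  ],
  twist=[
    [0, 0, 0],
    [0, 0, 0],
    [0, 0, 0],
    [0, 0, 0],
    [0, 0, 0],
    [0, 0, 0],
    [0, 0, 0],
    [0, 0, 0],
    [0, 0, 0],
    [0, 0, 0],
    [0, 0, 0],
    [0, 0, 0],
    [0, 0, 0],
    [0, 0, 0],
    [0, 0, 0],
    [0, 0, 0],
    [0, 0, 0],
    [0, 0, 0],
    [0, 0, 0],
    [0, 0, 0],
  ],
)

```text
t: 59.07
tool_pos: [0.5277, 0.1785, 0.3634]
tool_rot: [3.141, 0.001, 1.527]
contact_force: [3.0, -4.7, -4.1]
opening: 0.0089
grip_force: 35.0
```

Call:
send_rows(
  slide=[
    [0, -6.2, 4],
    [0, -12.1, 8.4],
    [0, -17.7, 13.2],
    [0, -23, 18.4],
    [0, -27.8, 24],
    [0, -32.3, 29.9],
    [0, -36.3, 36.1],
    [0, -39.9, 42.5],
    [0, -43, 49.2],
    [0, -45.7, 56.1],
    [0, -47.8, 62.2],
    [0, -47.8, 62.2],
    [0, -47.8, 62.2],
  ],
  twist=[
    [0, 0, 0],
    [0, 0, 0],
    [0, 0, 0],
    [0, 0, 0],
    [0, 0, 0],
    [0, 0, 0],
    [0, 0, 0],
    [0, 0, 0],
    [0, 0, 0],
    [0, 0, 0],
    [0, 0, 0],
    [0, 0, 0],
    [0, 0, 0],
  ],
)

```text
t: 60.15
tool_pos: [0.48, 0.1804, 0.3007]
tool_rot: [-3.141, 0.002, 1.527]
contact_force: [2.4, -6.7, -4.8]
opening: 0.0091
grip_force: 35.0
```

```bash
python3 -c "
from h import *
st()"
```

```text
t 60.15 grasp [0.48, 0.1801, 0.1203] rot [-179.99, 0.12, 87.51] F [2.4, -6.7, -4.8] open 0.0091 gf 35.0 q6 0.27
```

Call:
send_rows(
  slide=[
    [0, 0, 0],
    [0, 0, 0],
    [0, 0, 0],
    [0, 0, 0],
    [0, 0, 0],
    [0, 0, 0],
    [0, 0, -30],
    [0, 0, -70],
    [0, 0, -110],
    [0, 0, -150],
    [0, 0, -150],
    [0, 0, -150],
    [0, 0, -150],
  ],
  twist=[
    [0, 0, 0],
    [0, 0, 0],
    [0, 0, 0],
    [0, 0, 0],
    [0, 0, 0],
    [0, 0, 0],
    [0, 0, 0],
    [0, 0, 0],
    [0, 0, 0],
    [0, 0, 0],
    [0, 0, 0],
    [0, 0, 0],
    [0, 0, 0],
  ],
  grip=0.5,
)

```text
t: 61.23
tool_pos: [0.4801, 0.181, 0.4503]
tool_rot: [-3.141, 0.0, 1.527]
contact_force: [0.4, 0.7, 1.0]
opening: 0.0705
grip_force: 0.0
```

Run:
```python
from h import *
st()
im2=bot.read_camera('wrist');spots('wrist',['tray_handle'])
im=bot.read_camera('side');spots('side',['tray_handle','case','screw_jar']); im3=bot.read_camera('scene');spots('scene',['tray_handle'])
cv2.imwrite('pics/fin.png',np.hstack([cv2.resize(im3[150:300,170:370],(400,300)),cv2.resize(im2,(400,300))]))
```

```text
t 61.23 grasp [0.4799, 0.181, 0.2699] rot [-179.94, 0.01, 87.48] F [0.4, 0.7, 1.0] open 0.0705 gf 0.0 q6 0.27
wrist tray_handle [([0.4825, 0.1743, 0.1217], 0.81), ([0.7714, 0.042, 0.0017], 0.65)]
side tray_handle []
side case []
side screw_jar [([0.7701, 0.0436, -0.003], 0.81)]
scene tray_handle [([0.475, 0.1746, 0.1238], 0.77)]
```

View pics/fin.png

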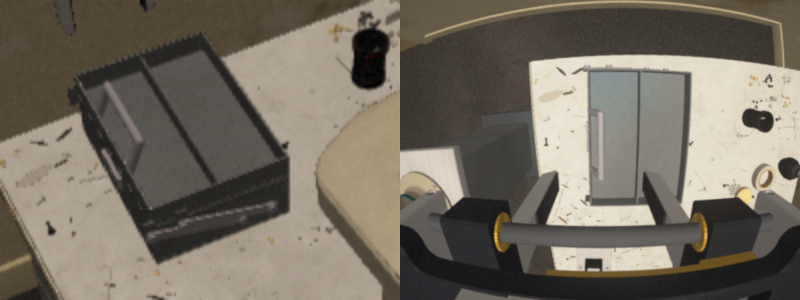

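The tray lies closed on the rim (handle at (120,115) left, (597,145) right), the tools' spots on the bench are empty, and the jar is where it was. I hand in.

```bash
python3 -c "
from rig import bot
print(bot.sign_off())"
```

```text
the job is handed in; nothing more can be done
None
```

I collapsed the pole to its next hole and laid it in the compartment with both screwdrivers and the pliers, closed the tray, left the jar in place, and handed the job in at about 61 s.

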